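# Fetch the tea strainer from the leaning canister and set the tea timer

## Robot

A 6-joint arm with a two-finger parallel gripper is mounted at the origin on a cart in front of the work surface, level with it; the furniture and walls round the work are solid. World frame = base frame: x ahead of the robot, y to its left, z up, the work surface at z = 0. Lengths are in m, angles in rad, forces in N, time in s.
With the tool pointing down it reaches from about 0.4 to 0.825 m from the base axis. Payload 7 kg.
Tool frame: the origin (TCP) lies midway between the tips of the shut fingers; the grasp point (between the pads) lies hold_point_z behind it (hold_point_z is the distance from the TCP to the grasp point, in m); z points along the fingers, y is the line along which they close (so a half turn about z gives the same grasp; the last joint's range is limited). The gripper opens to 88 mm and grips with 3 to 60 N. Pads are 19 mm wide; open, the fingers measure 130 mm over their backs; the gripper's body (78 mm by 193 mm) begins 47 mm behind the grasp point.
Start: joints at [-1.045, 0.359, 0.012, 0, -1.224, -0.288], TCP at [0.159, -0.656, 0.227] pointing down, gripper open.
Joint ranges: [-3.07, 3.07], [-1.43, 2.12], [-1.02, 1.25], [-3.03, 1.67], [-3.05, -0], [-3.03, 3.03]. Speed limits (rad/s): [2.39, 2.39, 3.01, 3.14, 3.14, 3.14].

## Interface

Orientations are given as [roll, pitch, yaw] about the fixed x, y, z axes, in that order (R = Rz(yaw) Ry(pitch) Rx(roll)).
In Python, from station import * gives the robot as it stands.
- The arm moves only by the tool apply_moves, never from a script. Its argument "steps" is a list of rows, each an object with "translation": the shift along the world's x, y, z scaled (see below), a list of three; "rotation": the turn, a rotation vector about the world's x, y, z scaled (see below), a list of three. A call has exactly 10 rows; each row is the pose to reach, as a shift and turn from the pose commanded when the call began; what a row does not reach only later rows make up. The controller multiplies each number of a shift by 250 mm and each number of a turn by 30 degrees. A row lasts 1/12 s, in which the tool goes at most 41.7 mm and 7.16 degrees, less where a joint would pass 70% of its speed; a pose out of reach is approached as far as the arm can. A call with a number of a shift or a turn outside -1 to 1 is refused whole. A call with a gripper value outside its range is refused whole. "jaw" is the closure, from -1 (fully open) to 1 (shut), so that 0 is half open, set as the call begins (left out, the last holds). The fingers move at their own pace and stop on an object; "newtons" is the grip in N (left out, the last holds). Time passes only in rows, so rows that repeat a pose let the fingers close, or fill a call up. It gives the time, the measured TCP pose, the force, the opening and the grip force at its end, in the units of the state.
- get_state(): the state, without advancing time (a new reading comes with each control period).
- grab_frame(name): name is "side" or "top" or "wrist"; returns the picture (420x560x3 uint8, blue, green, red); there is no depth.
- camera_model(name): a dict with "fx", "fy", "cx", "cy" (pixels), "xyz" and "rotation" of the camera in the world. Camera axes: x right, y down, z forward; pixel columns grow to the right and rows downward; lengths in m; the calibration is good to about 2 mm. A picture is of the moment at which its call begins: read the wrist's pose just before it. camera_model takes no time and is no camera call; for the wrist camera it gives the pose at the moment of the call.
- job_done(): hands the job in; it is judged then, once.
The state is a dict: "t": time; "q": joint angles; "qd": joint speeds; "joint_efforts": joint torques, N m; "eef_pos": TCP position; "ee_rot": TCP orientation; "force": force on the tool from outside, world axes, zero at the start; "moment": the same for the moment, N m; "width": finger opening in m; "gripper_force": force on a finger pad.
Only numpy, scipy, OpenCV 4.12 (cv2) and the standard library are available. Lean on these libraries where they do the work, as an engineer would, in place of code of your own. Each camera call takes 0.05 s, during which the arm holds its last target. There are 200 camera calls.

## Task

Get ready to brew a glass of tea: lift the steel strainer basket out of the deep leaning canister and set it down gently, upright and open end up, on the bottom of the grey tea glass. Then wind the tea timer clockwise past its red mark, and turn it back so that its pointer rests at the green mark. Leave the tea glass and everything else standing where it is.

Things in the scene. Friction and masses are not known exactly. Their poses are not given: they have to be found in the camera images.
- canister: white stoneware canister with blue bands, fixed in a wooden cradle. Origin: on the worktop under the cradle's middle, z up. The canister leans 40 degrees from vertical: its axis points up and towards the body's -x (towards the robot). Inside it is a round bore 62 mm wide and 95 mm deep, wall 4 mm, outside 70 mm wide. Nothing of the cradle stands beside or above the mouth.
- mouth (a point): centre of the canister's open mouth, in the plane of its rim, about 120 mm above the worktop; point axes are those of canister (not leaning)
- basket: loose perforated steel tea strainer basket, an open cup: outside 54 mm wide (its foot tapers to 45 mm over the lowest 14 mm), bore 48 mm wide, 75 mm tall, wall and floor 3 mm, 56 to 98 g. Origin: centre of its underside; z axis: along its axis to its open end. At the start it stands on the canister's floor, leaning with it against the lower wall, its rim about 20 mm below the canister's rim.
- basket_rim (a point): centre of the basket's open end, 75 mm from its underside on its axis; axes as basket. The gap round the basket is at most 8 mm, too narrow for a finger, so it is held from within: closed fingers go in along its axis, about 25 mm past the rim, and open until their backs press firmly (about 50 N) on its inner wall and have come to rest; closing them lets go.
- glass: loose plain grey tea glass (tumbler) without handle, 80 mm wide at the rim and 70 mm at the foot, 88 mm tall. Inside 77 mm deep; about 66 mm clear width, narrowing to 58 mm over the lowest 6 mm. Origin: centre of its underside, z up
- glass_floor (a point): centre of the glass's inside floor, on its axis, 11 mm above its underside; axes as glass
- timer_base: white round base of the wind-up tea timer, 82 mm wide, 14 mm high, fixed. Origin: centre of its underside. On its top, seen from above, a black zero mark lies in the direction of its own x axis, a green mark 0.7 rad (40 degrees) clockwise of it and a red mark, the last, 1.2 rad (69 degrees) clockwise of it, with small ticks between
- timer_grip (a point): point on the timer dial's axis, 36 mm above the worktop, in the middle of its upright blue grip bar (46 mm long, 13 mm thick, top 48 mm above the worktop, lower edge 18 mm). x axis: along the bar, towards the end with the white pointer line; z up; it turns with the dial
- timer (a joint): angle of the dial, rad: 0 at the zero mark, grows clockwise seen from above, 0.7 at the green mark, 1.2 at the red mark, stop at 1.45. Light friction (about 0.03 N m); it stays where it is left
- tea_box: black tea carton, 53 x 84 x 53 mm, loose bystander; origin: centre of its underside
- spice_jar: spice jar with red cap, 45 mm wide, 106 mm tall, loose bystander; origin: centre of its underside

How it is judged:
On the way, in this order (a step that is already met when the one before it is completed fails the run):
1. the basket stands upright on the bottom of the tea glass (horizontal distance between basket and glass_floor below 0.015 m and z of basket in the frame of glass_floor below 0.008 m and angle between basket's own z axis and vertical below 0.22 rad and contact force between the fingers and basket below 0.2 N), for 0.2 s.
2. the timer is wound past its red mark (value of joint timer above 1.2 rad).
At the end, for the whole second after the job is handed in: The basket stands at rest, released and upright (within 0.22 rad), open end up, on the tea glass's floor (underside within 8 mm of it and 15 mm of its centre); the tea glass stands upright; the timer, after having been past 1.2 rad, reads 0.7 rad within 0.1 (horizontal distance between basket and glass_floor below 0.015 m and z of basket in the frame of glass_floor below 0.008 m and angle between basket's own z axis and vertical below 0.22 rad and angle between glass's own z axis and vertical below 0.1 rad and linear speed of basket below 0.02 m/s and value of joint timer between 0.6 and 0.8 rad); the robot touches nothing.
It fails at once if the tea glass is pushed more than 40 mm from its place or tipped over 0.35 rad (distance of glass from where it was at the start of the episode above 0.04 m or angle between glass's own z axis and vertical above 0.35 rad).
It fails at once if a bystander (tea carton, spice jar) is moved more than 30 mm (distance of any of tea_box, spice_jar from where it was at the start of the episode above 0.03 m).
It fails at once if the basket is dropped or pressed hard into the tea glass (over 60 N) (contact force between basket and glass above 60 N).
It also fails if it takes over 56 s, if anything falls off the work surface, if the arm or the gripper's body presses on something with over 40 N, if the wrist force passes 120 N, or if a joint passes its speed limit or range.

## Working session

There is one attempt and no reset: what is moved stays moved. The work goes in short steps, Python scripts to look and compute and a tool call to move; the robot and the scene stay as the last step left them, time stands still between calls to the robot, and variables do not carry over. Pictures are saved under pics/ and viewed, at most 10 in all, crops included, and the job is handed in when it is done.

Besides the shell and the picture viewer there is one more tool, called after "Request:" as name(argument=value, ...), one argument or row to a line, values as JSON. apply_moves: Moves the arm, as the interface text tells. Shifts and turns lie within -1 to 1; 1 stands for 250 mm of shift or 30 degrees of turn. Its arguments: {"type":"object","properties":{"steps":{"type":"array"},"jaw":{"type":"number"},"newtons":{"type":"number"}},"required":["steps"]}

```bash
mkdir -p pics; ls
python3 - <<'E'
from station import *
import cv2, numpy as np
s=get_state(); print(s)
for n in ["side","top"]:
    print(n,camera_model(n)); cv2.imwrite(f"pics/{n}0.png",grab_frame(n))
E
```

```text
pics
{'t': 0.0, 'q': array([-1.04487311e+00,  3.59364850e-01,  1.10608943e-02, -3.25874262e-04,
       -1.22410372e+00, -2.88107724e-01]), 'qd': array([ 0.00164021,  0.00028132, -0.00131104, -0.00041385,  0.00031514,
        0.00088528]), 'joint_efforts': array([ 7.48235880e-05, -5.82715237e+01,  2.93063557e+01,  6.99765980e+00,
        6.99490993e-03, -1.30438784e-04]), 'eef_pos': array([ 0.15887197, -0.6555351 ,  0.2256422 ]), 'ee_rot': array([ 3.13996067e+00, -1.64169056e-04, -2.90388800e+00]), 'force': array([-0.13239316, -0.14234345,  0.41896726]), 'moment': array([ 0.06666711, -0.06655276, -0.04849709]), 'gripper_force': 0.0, 'width': 0.08749185969969951}
side {'fx': 422.3876579091994, 'fy': 422.3876579091994, 'cx': 285.9440739132914, 'cy': 206.17469781505307, 'xyz': array([ 0.52613806, -0.56182538,  0.56474413]), 'rotation': array([-2.14263565, -0.00231472, -0.00747863])}
top {'fx': 412.02545843003026, 'fy': 412.02545843003026, 'cx': 281.1431305355982, 'cy': 206.14866613510227, 'xyz': array([0.34605739, 0.16266133, 0.95016009]), 'rotation': array([-2.95171199, -0.01950961, -1.58410169])}
```

View pics/side0.png

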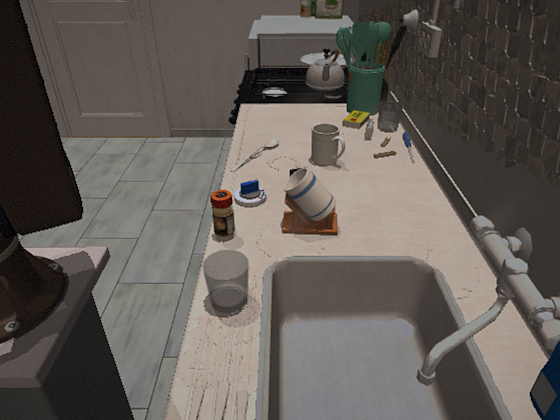

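View pics/top0.png

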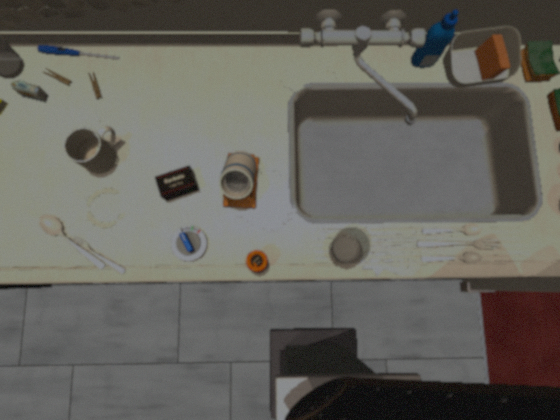

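```bash
cat > h.py <<'E'
import numpy as np, cv2
from scipy.spatial.transform import Rotation as R
from station import *
def cam(n): 
    c=camera_model(n); return c, R.from_euler('xyz',c['rotation']).as_matrix()
def ray(n,u,v):
    c,M=cam(n); d=M@[(u-c['cx'])/c['fx'],(v-c['cy'])/c['fy'],1]; return np.array(c['xyz']),d
def onz(n,u,v,z):
    p,d=ray(n,u,v); return p+d*(z-p[2])/d[2]
def tri(*obs):
    A=np.zeros((3,3));b=np.zeros(3)
    for o in obs:
        p,d=ray(*o); d=d/np.linalg.norm(d); P=np.eye(3)-np.outer(d,d); A+=P;b+=P@p
    return np.linalg.solve(A,b)
def proj(n,p):
    c,M=cam(n); x=M.T@(np.array(p)-c['xyz']); return [c['cx']+c['fx']*x[0]/x[2],c['cy']+c['fy']*x[1]/x[2]]
E
python3 - <<'E'
from h import *
t=cv2.imread('pics/top0.png'); s=cv2.imread('pics/side0.png')
f=lambda im,x,y,w,h,k:cv2.convertScaleAbs(cv2.resize(im[y:y+h,x:x+w],(w*k,h*k),interpolation=cv2.INTER_CUBIC),alpha=1.2,beta=10)
# top crop 150..370? two panels
a=f(t,210,140,66,75,6);b=f(t,160,215,66,75,6)
c=f(t,310,215,66,75,4)
out=np.hstack([a,b]);cv2.imwrite('pics/crop1.png',out)
out2=np.hstack([f(s,200,160,150,85,4),cv2.resize(f(t,320,220,50,56,4),(200,340)) ]); cv2.imwrite('pics/crop2.png',out2)
for n,u,v,z in [('top',347,247,.088),('top',188,243,.014),('top',237,182,.12),('side',227,305,0),('side',250,195,.014),('side',296,182,.12)]: print(n,u,v,onz(n,u,v,z))
E
```

```text
top 347 247 [0.42297173 0.00661548 0.088     ]
top 188 243 [0.44278665 0.35413501 0.014     ]
top 237 182 [0.55720847 0.23509867 0.12      ]
side 227 305 [ 0.42478153 -0.01463544  0.        ]
side 250 195 [0.44392054 0.34612421 0.014     ]
side 296 182 [0.55452642 0.22453099 0.12      ]
```

View pics/crop1.png

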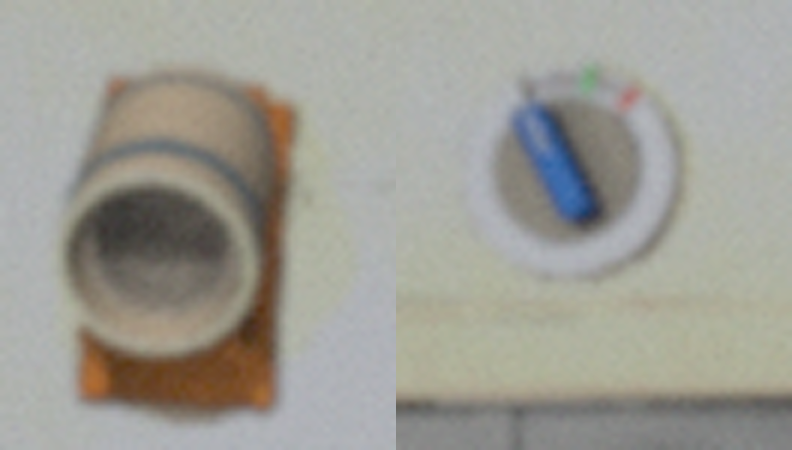

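View pics/crop2.png

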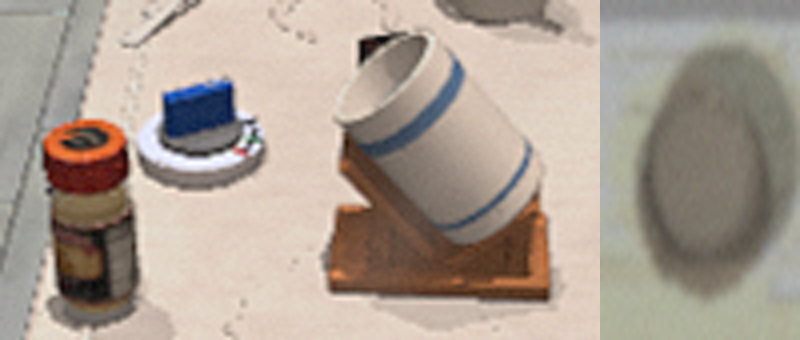

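Run:
```python
from h import *
T=lambda x,y:('top',x/6+210,y/6+140)
T2=lambda x,y:('top',(x-396)/6+160,y/6+215)
S=lambda x,y:('side',x/4+200,y/4+160)
print('mouth',tri(T(164,265),S(388,78)),onz(*T(164,265),.12),onz(*S(388,78),.12))
print('glassrim',tri(('side',227,263),('top',349,248)), onz('top',349,248,.088),onz('side',227,263,.088))
for a,b in [(T(85,400),T(110,80)),(T(270,405),T(292,105))]:
    d=onz(*b,.01)-onz(*a,.01); print('yaw',np.arctan2(d[1],d[0]))
d=onz(*S(548,290),0.0)-onz(*S(330,290),0.0); print('yaw',d,np.arctan2(d[1],d[0]))
tb=onz(*T2(577,173),.014);print('base',tb)
A=onz(*T2(585,215),.048);B=onz(*T2(527,112),.048);d=B-A;print('bar',(A+B)/2,np.linalg.norm(d),np.arctan2(d[1],d[0]))
for n,p in [('z',(527,85)),('g',(589,77)),('r',(629,96))]:
    q=onz(*T2(*p),.014)-tb;print(n,np.linalg.norm(q),np.arctan2(q[1],q[0]))
c,M=cam('wrist');s=get_state();W=R.from_euler('xyz',s['ee_rot']).as_matrix()
print('cam in tool',W.T@(c['xyz']-s['eef_pos']),(W.T@M).round(2))
```

```text
mouth [0.55486842 0.23466432 0.11978239] [0.5525856  0.23437864 0.12      ] [0.55698511 0.23546259 0.12      ]
glassrim [0.42508444 0.00246077 0.08357132] [0.42082858 0.00249891 0.088     ] [ 0.42979849 -0.00170969  0.088     ]
yaw -0.06376333721022459
yaw -0.07324101643724827
yaw [ 0.12281245 -0.00053191  0.        ] -0.004331016859650495
base [0.44084149 0.34919468 0.014     ]
bar [0.44101615 0.35016836 0.048     ] 0.04379234590132527 0.5298451205789956
z 0.03909015195919394 0.5327306119985572
g 0.03665712471533941 -0.09599798499325914
r 0.03462584158982098 -0.575352506208028
cam in tool [ 0.08210531 -0.00112046 -0.15737146] [[-0.   -0.95 -0.3 ]
 [ 1.   -0.    0.  ]
 [-0.   -0.3   0.95]]
```

Request:
apply_moves(
  steps=[
    {"translation": [0.06, 0.08, 0.05], "rotation": [0, 0, 0.1]},
    {"translation": [0.13, 0.16, 0.1], "rotation": [0, 0, 0.2]},
    {"translation": [0.19, 0.24, 0.15], "rotation": [0, 0, 0.3]},
    {"translation": [0.26, 0.32, 0.2], "rotation": [0, 0, 0.4]},
    {"translation": [0.32, 0.4, 0.25], "rotation": [0, 0, 0.5]},
    {"translation": [0.38, 0.48, 0.3], "rotation": [0, 0, 0.6]},
    {"translation": [0.45, 0.56, 0.35], "rotation": [0, 0, 0.7]},
    {"translation": [0.51, 0.64, 0.4], "rotation": [0, 0, 0.8]},
    {"translation": [0.58, 0.72, 0.44], "rotation": [0, 0, 0.9]},
    {"translation": [0.64, 0.8, 0.48], "rotation": [0, 0, 1]},
  ],
  jaw=1,
  newtons=20,
)

```text
t: 0.93
eef_pos: [0.3197, -0.4548, 0.3469]
ee_rot: [3.141, 0.0, -2.378]
force: [0.4, -0.1, 0.5]
width: 0.0264
gripper_force: 0.0
```

Request:
apply_moves(
  steps=[
    {"translation": [0.06, 0.1, 0], "rotation": [0, 0, 0.1]},
    {"translation": [0.12, 0.2, 0], "rotation": [0, 0, 0.2]},
    {"translation": [0.18, 0.3, 0], "rotation": [0, 0, 0.3]},
    {"translation": [0.24, 0.4, 0], "rotation": [0, 0, 0.4]},
    {"translation": [0.3, 0.5, 0], "rotation": [0, 0, 0.5]},
    {"translation": [0.36, 0.6, 0], "rotation": [0, 0, 0.6]},
    {"translation": [0.42, 0.7, 0], "rotation": [0, 0, 0.7]},
    {"translation": [0.48, 0.8, 0], "rotation": [0, 0, 0.8]},
    {"translation": [0.54, 0.9, 0], "rotation": [0, 0, 0.9]},
    {"translation": [0.6, 1, 0], "rotation": [0, 0, 1]},
  ],
)

```text
t: 1.77
eef_pos: [0.4693, -0.2045, 0.3464]
ee_rot: [3.141, 0.0, -1.854]
force: [-0.6, 0.4, 0.0]
width: 0.0001
gripper_force: 0.0
```

Request:
apply_moves(
  steps=[
    {"translation": [0, 0.1, 0], "rotation": [0, 0, 0.1]},
    {"translation": [0, 0.2, 0], "rotation": [0, 0, 0.2]},
    {"translation": [0, 0.3, 0], "rotation": [0, 0, 0.3]},
    {"translation": [0, 0.4, 0], "rotation": [0, 0, 0.4]},
    {"translation": [0, 0.5, 0], "rotation": [0, 0, 0.5]},
    {"translation": [0, 0.6, 0], "rotation": [0, 0, 0.6]},
    {"translation": [0, 0.7, 0], "rotation": [0, 0, 0.7]},
    {"translation": [0, 0.8, 0], "rotation": [0, 0, 0.8]},
    {"translation": [0, 0.9, 0], "rotation": [0, 0, 0.9]},
    {"translation": [0, 1, 0], "rotation": [0, 0, 1]},
  ],
)

```text
t: 2.6
eef_pos: [0.4685, 0.0452, 0.3464]
ee_rot: [3.141, 0.0, -1.33]
force: [0.7, -0.3, 0.0]
width: 0.0003
gripper_force: 0.0
```

Run:
```python
from h import *
im=grab_frame('wrist'); cv2.imwrite('pics/w1.png',im)
print(proj('wrist',[.425,.002,.088]),proj('wrist',[.425,.002,.0]))
c=camera_model('wrist');import json;print({k:np.round(v,4).tolist() for k,v in c.items()})
```

```text
[np.float64(318.6498563217108), np.float64(154.83773445429262)] [np.float64(311.87757139874714), np.float64(148.31171337528707)]
{'fx': 303.9729, 'fy': 303.9729, 'cx': 278.4864, 'cy': 213.3157, 'xyz': [0.4894, -0.0331, 0.5034], 'rotation': [2.8328, 0.0006, -2.8975]}
```

View pics/w1.png

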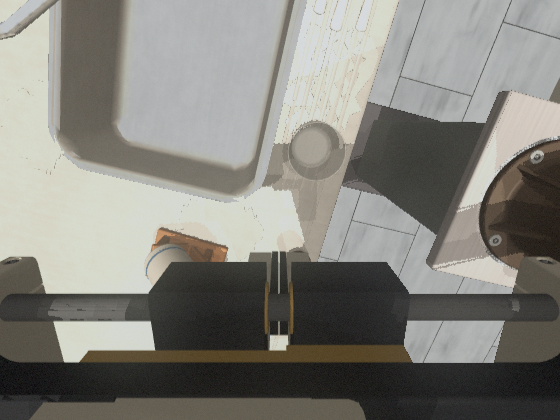

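Run:
```python
from h import *
print(onz('wrist',317,150,.088),onz('wrist',313,145,.005))
s=get_state(); yaw=-.05
z=R.from_euler('z',yaw).as_matrix()
t=np.radians(40); zt=z@[np.sin(t),0,-np.cos(t)]; xt=z@[np.cos(t),0,np.sin(t)]
Rt=R.from_matrix(np.c_[xt,np.cross(zt,xt),zt])
M=np.array([.555,.235,.12]); look=M-0.08*zt
print('look',look,(look-s['eef_pos'])/.25)
R0=R.from_euler('xyz',s['ee_rot'])
Rd=R.from_euler('xyz',[np.pi,0,yaw]); print('to down',(Rd*R0.inv()).as_rotvec()/np.radians(30)); print('tilt',(Rt*Rd.inv()).as_rotvec()/np.radians(30))
print('direct',(Rt*R0.inv()).as_rotvec()/np.radians(30))
```

```text
[ 0.42895876 -0.00364542  0.088     ] [ 0.42532265 -0.0038124   0.005     ]
look [0.50364126 0.23757008 0.18128356] [ 0.13894046  0.75827475 -0.65949018]
to down [-1.49832539e-03 -1.62817841e-03  2.43653349e+00]
tilt [-6.66388924e-02 -1.33166701e+00  1.08693745e-16]
direct [-0.90612252 -1.10244283  2.33084328]
```

Request:
apply_moves(
  steps=[
    {"translation": [0, 0.07, 0], "rotation": [0, 0, 0.1]},
    {"translation": [0, 0.15, 0], "rotation": [0, 0, 0.2]},
    {"translation": [0, 0.22, 0], "rotation": [0, 0, 0.3]},
    {"translation": [0, 0.3, 0], "rotation": [0, 0, 0.4]},
    {"translation": [0, 0.38, 0], "rotation": [0, 0, 0.5]},
    {"translation": [0, 0.46, 0], "rotation": [0, 0, 0.6]},
    {"translation": [0, 0.53, 0], "rotation": [0, 0, 0.7]},
    {"translation": [0, 0.6, 0], "rotation": [0, 0, 0.8]},
    {"translation": [0, 0.68, 0], "rotation": [0, 0, 0.9]},
    {"translation": [0, 0.76, 0], "rotation": [0, 0, 1]},
  ],
)

```text
t: 3.48
eef_pos: [0.4687, 0.2348, 0.3463]
ee_rot: [3.141, 0.0, -0.807]
force: [0.8, 0.8, -1.8]
width: 0.0001
gripper_force: 0.0
```

Request:
apply_moves(
  steps=[
    {"translation": [0, 0, 0], "rotation": [0, 0, 0.1]},
    {"translation": [0, 0, 0], "rotation": [0, 0, 0.2]},
    {"translation": [0, 0, 0], "rotation": [0, 0, 0.3]},
    {"translation": [0, 0, 0], "rotation": [0, 0, 0.4]},
    {"translation": [0, 0, 0], "rotation": [0, 0, 0.5]},
    {"translation": [0, 0, 0], "rotation": [0, 0, 0.6]},
    {"translation": [0, 0, 0], "rotation": [0, 0, 0.7]},
    {"translation": [0, 0, 0], "rotation": [0, 0, 0.8]},
    {"translation": [0, 0, 0], "rotation": [0, 0, 0.9]},
    {"translation": [0, 0, 0], "rotation": [0, 0, 1]},
  ],
)

```text
t: 4.32
eef_pos: [0.4688, 0.2339, 0.3462]
ee_rot: [3.141, 0.001, -0.283]
force: [-0.3, -0.1, 0.9]
width: 0.0003
gripper_force: 0.0
```

Request:
apply_moves(
  steps=[
    {"translation": [0, 0, -0.03], "rotation": [0, -0.07, 0.04]},
    {"translation": [0, 0, -0.06], "rotation": [0, -0.14, 0.08]},
    {"translation": [0, 0, -0.1], "rotation": [0, -0.21, 0.13]},
    {"translation": [0, 0, -0.13], "rotation": [0, -0.28, 0.17]},
    {"translation": [0, 0, -0.16], "rotation": [0, -0.35, 0.22]},
    {"translation": [0, 0, -0.2], "rotation": [0, -0.42, 0.26]},
    {"translation": [0, 0, -0.23], "rotation": [0, -0.5, 0.31]},
    {"translation": [0, 0, -0.26], "rotation": [0, -0.58, 0.35]},
    {"translation": [0, 0, -0.3], "rotation": [0, -0.66, 0.4]},
    {"translation": [0, 0, -0.33], "rotation": [0, -0.74, 0.44]},
  ],
)

```text
t: 5.15
eef_pos: [0.4685, 0.234, 0.2632]
ee_rot: [-3.073, -0.382, -0.064]
force: [0.3, -1.2, -0.5]
width: 0.0007
gripper_force: 0.0
```

```bash
cat >> h.py <<'E'
def Rtool(yaw,deg):
    t=np.radians(deg); z=R.from_euler('z',yaw).as_matrix()
    zt=z@[np.sin(t),0,-np.cos(t)]; xt=z@[np.cos(t),0,np.sin(t)]
    return R.from_matrix(np.c_[xt,np.cross(zt,xt),zt])
def plan(pos,Rt):
    s=get_state(); print('shift',((np.array(pos)-s['eef_pos'])/.25).round(4),'turn',((Rt*R.from_euler('xyz',s['ee_rot']).inv()).as_rotvec()/np.radians(30)).round(4))
E
python3 - <<'E'
from h import *
print(get_state()['q'])
plan([.5036,.2376,.1813],Rtool(-.05,40))
E
```

```text
[ 1.04731993 -0.13804717 -0.70501146  0.43060246 -0.81183964  0.20397886]
shift [ 0.1404  0.0144 -0.3278] turn [-0.1471 -0.5962 -0.0412]
```

Request:
apply_moves(
  steps=[
    {"translation": [0.014, 0.001, -0.033], "rotation": [-0.015, -0.06, -0.004]},
    {"translation": [0.028, 0.003, -0.066], "rotation": [-0.03, -0.12, -0.008]},
    {"translation": [0.042, 0.004, -0.1], "rotation": [-0.044, -0.18, -0.012]},
    {"translation": [0.056, 0.006, -0.13], "rotation": [-0.06, -0.24, -0.016]},
    {"translation": [0.07, 0.007, -0.164], "rotation": [-0.074, -0.3, -0.02]},
    {"translation": [0.084, 0.009, -0.2], "rotation": [-0.09, -0.36, -0.025]},
    {"translation": [0.1, 0.01, -0.23], "rotation": [-0.1, -0.42, -0.03]},
    {"translation": [0.112, 0.012, -0.26], "rotation": [-0.12, -0.48, -0.033]},
    {"translation": [0.13, 0.013, -0.3], "rotation": [-0.135, -0.54, -0.037]},
    {"translation": [0.14, 0.0144, -0.328], "rotation": [-0.147, -0.596, -0.041]},
  ],
)

```text
t: 5.98
eef_pos: [0.5211, 0.2577, 0.2087]
ee_rot: [3.117, -0.661, -0.053]
force: [-0.1, -0.7, -0.0]
width: 0.0002
gripper_force: 0.0
```

Run:
```python
from h import *
s=get_state();print(s['eef_pos'],s['q'])
W=R.from_euler('xyz',s['ee_rot']).as_matrix();print(W.round(4))
im=grab_frame('wrist'); cv2.imwrite('pics/w2.png',cv2.resize(im[:,80:480],(800,600) if 0 else (571*1,600)))
cv2.imwrite('pics/w2full.png',im)
c=camera_model('wrist');np.save('w2.npy',np.r_[c['fx'],c['fy'],c['cx'],c['cy'],c['xyz'],c['rotation']])
a=-Rtool(-.05,40).as_matrix()[:,2]; print('mouth proj',proj('wrist',[.555,.235,.12]),proj('wrist',np.array([.555,.235,.12])-.02*a))
```

```text
[0.52109727 0.25774396 0.20867628] [ 0.88508952 -0.00732764 -1.01627696  1.3203939  -0.55366893 -0.54039436]
[[ 0.7884 -0.0678  0.6114]
 [-0.0414 -0.9975 -0.0572]
 [ 0.6137  0.0197 -0.7893]]
mouth proj [np.float64(299.709825227147), np.float64(245.79048493473263)] [np.float64(297.7463175289942), np.float64(236.58171023022408)]
```

View pics/w2full.png

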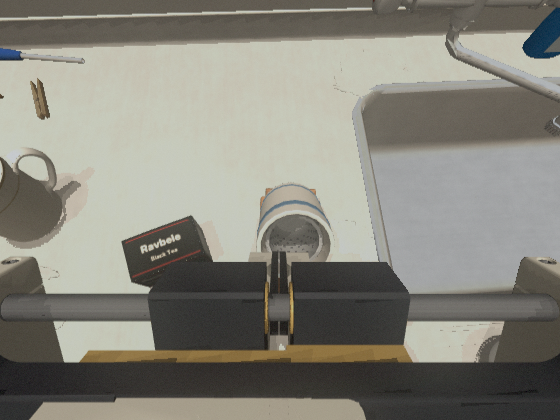

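```bash
cat > kin.py <<'E'
from h import *
from scipy.optimize import least_squares
E=lambda a,t:R.from_euler(a,t)
LO=np.array([-3.07,-1.43,-1.02,-3.03,-3.05,-3.03]);HI=np.array([3.07,2.12,1.25,1.67,0,3.03])
def fk(q,p):
    b,h,a1,L2,a3,d4,d6,dx,dy=p
    A=E('z',q[0]-b); pos=np.array([0,0,h])+A.apply([a1,0,0])
    A=A*E('y',q[1]); pos=pos+A.apply([0,0,L2])
    A=A*E('y',-q[2]); pos=pos+A.apply([d4,0,a3])
    A=A*E('x',S4*q[3])*E('y',-q[4]); pos=pos+A.apply([d6,dx,dy])
    A=A*E('x',S6*q[5])
    return pos,A
S4=1;S6=1
E
python3 - <<'E'
import kin; from kin import *
s=get_state()
D=[([-1.0448731,.35936485,.0110608943,-.000325874,-1.22410372,-.288107724],[.15887197,-.6555351,.2256422],[3.13996,-.000164,-2.903888]),
([1.04731993,-0.13804717,-0.70501146,0.43060246,-0.81183964,0.20397886],[.4685,.234,.2632],[-3.073,-.382,-.064]),
(s['q'],s['eef_pos'],s['ee_rot'])]
import pickle;pickle.dump(D,open('D.pkl','wb'))
for kin.S4 in (1,-1):
  for kin.S6 in (1,-1):
    best=None
    for i in range(30):
        x0=np.random.rand(12)*[.6,.5,.3,.6,.2,.6,.4,.02,.02,3,3,3]
        def f(x):
            T=R.from_rotvec(x[9:]); o=[]
            for q,p,r in D:
                P,A=fk(q,x[:9]); o+=[*(P-p)*5,*(R.from_euler('xyz',r).inv()*A*T).as_rotvec()]
            return np.r_[o,(x[7:9])*.05,(x[[2,4]])*.01]
        r=least_squares(f,x0)
        if best is None or r.cost<best.cost: best=r
    print(kin.S4,kin.S6,best.cost,best.x.round(3)); np.save(f'kp{kin.S4}{kin.S6}.npy',best.x)
E
```

```text
1 1 1.3678328032482536 [-0.012 -0.819  0.743  0.446  0.28  -0.504 -0.197 -0.207  0.123  1.559
 -1.673  2.629]
1 -1 1.345874241711863 [ 3.195  1.208 -1.035 -0.224 -0.102  0.39   0.542  0.155  0.127  0.839
  1.696  0.243]
-1 1 0.5757991794814719 [-0.065  0.233 -0.032  0.594 -0.03   0.544  0.346 -0.228 -0.045 -0.866
  1.409 -0.837]
-1 -1 4.598055892986585e-05 [ 0.     0.199  0.     0.602  0.     0.463  0.378 -0.192  0.     2.418
 -2.418  2.419]
```

```bash
cat >> kin.py <<'E'
S4=-1;S6=-1
X=np.load('kp-1-1.npy');T=R.from_rotvec(X[9:])
def ik(pos,Rt,q0,n=1):
    def f(q):
        P,A=fk(q,X[:9]); return np.r_[(P-pos)*5,((A*T)*Rt.inv()).as_rotvec()]
    b=None
    for i in range(n):
        x=np.clip(q0,LO+.01,HI-.01) if i==0 else LO+(HI-LO)*np.random.rand(6)
        r=least_squares(f,x,bounds=(LO,HI))
        if b is None or r.cost<b.cost: b=r
    return b.x,np.sqrt(2*b.cost)
E
python3 - <<'E'
from kin import *
np.random.seed(1)
M=np.array([.555,.235,.12]);s=get_state()
for phi in (0,180,90,-90):
  for deg in (40,):
    Rt=Rtool(-.05,deg)*E('z',np.radians(phi)); z=Rt.as_matrix()[:,2]
    for d in (-.045,0,.05,.08):
        q,e=ik(M-d*z,Rt,s['q'],12); print(phi,deg,d,e.round(4),q.round(2))
for deg in (0,10,20,30,40):
    Rt=Rtool(-.05,deg);
    for d in (.05,):
        p=M-d*Rtool(-.05,40).as_matrix()[:,2]
        q,e=ik(p,Rt,s['q'],8); print(deg,d,e.round(4),q.round(2))
E
```

```text
0 40 -0.045 0.0865 [ 0.06  0.22 -0.8  -3.03 -0.13 -1.76]
0 40 0 0.0838 [ 0.07  0.11 -0.81 -3.03 -0.04 -1.77]
0 40 0.05 0.0913 [ 0.08 -0.   -0.85 -3.03 -0.   -1.78]
0 40 0.08 0.1155 [ 0.08 -0.07 -0.88 -3.03 -0.   -1.78]
180 40 -0.045 0.0907 [ 0.08  0.22 -0.68 -2.8  -0.    1.13]
180 40 0 0.0838 [ 0.07  0.11 -0.81 -3.03 -0.04  1.37]
180 40 0.05 0.0912 [ 0.08 -0.   -0.85 -3.03 -0.    1.36]
180 40 0.08 0.1155 [ 0.08 -0.07 -0.88 -3.03 -0.    1.36]
90 40 -0.045 0.0907 [ 0.08  0.22 -0.68 -2.8  -0.    2.7 ]
90 40 0 0.084 [ 0.08  0.11 -0.78 -2.96 -0.    2.86]
90 40 0.05 0.0912 [ 0.08 -0.   -0.85 -3.03 -0.    2.93]
90 40 0.08 0.1155 [ 0.08 -0.07 -0.88 -3.03 -0.    2.93]
-90 40 -0.045 0.0907 [ 0.08  0.22 -0.68 -2.8  -0.   -0.44]
-90 40 0 0.0838 [ 0.07  0.11 -0.81 -3.03 -0.04 -0.2 ]
-90 40 0.05 0.0913 [ 0.08 -0.   -0.85 -3.03 -0.   -0.21]
-90 40 0.08 0.1155 [ 0.08 -0.07 -0.88 -3.03 -0.   -0.21]
0 0.05 0.0 [ 0.77  0.25 -0.31  0.   -1.01  0.76]
10 0.05 0.0 [ 0.86  0.16 -0.52  0.19 -0.79  0.54]
20 0.05 0.0 [ 0.92  0.09 -0.76  0.54 -0.58  0.17]
30 0.05 0.0 [ 0.8   0.04 -1.01  1.21 -0.41 -0.39]
40 0.05 0.0913 [ 0.08 -0.   -0.85 -3.03 -0.   -1.78]
```

Run:
```python
from kin import *
M=np.array([.555,.235,.12])
for yaw in (-.05,0):
 a=-Rtool(yaw,40).as_matrix()[:,2]
 for d in (-.045,0,.05):
  pos=M+d*a
  res=[]
  np.random.seed(0)
  for i in range(40):
    def f(q):
        P,A=fk(q,X[:9]); return np.r_[(P-pos)*100,((A*T).as_matrix()[:,2]+a)]
    r=least_squares(f,LO+(HI-LO)*np.random.rand(6),bounds=(LO,HI))
    P,A=fk(r.x,X[:9]); z=(A*T).as_matrix()[:,2]
    res.append((np.degrees(np.arccos(min(1,-z@a))),np.linalg.norm(P-pos)*1e3,np.degrees(np.arctan2(z[0],-z[2])),np.degrees(np.arctan2(z[1],z[0])),r.x))
  res.sort(key=lambda t:t[0]+t[1])
  seen=[]
  for t in res:
    k=tuple((t[4][:5]/.3).round())
    if k in seen or len(seen)>3: continue
    seen.append(k); print(yaw,d,'axerr %.2f pos %.2f tilt %.1f yaw %.1f'%t[:4],t[4].round(2))
```

```text
-0.05 -0.045 axerr 5.07 pos 0.01 tilt 39.1 yaw 5.0 [ 0.06  0.23 -0.8  -3.03 -0.13 -3.03]
-0.05 -0.045 axerr 5.31 pos 0.01 tilt 38.2 yaw 5.1 [ 0.09  0.22 -0.68 -2.8  -0.    2.05]
-0.05 -0.045 axerr 11.06 pos 0.03 tilt 31.2 yaw -16.4 [ 0.6   0.26 -0.98  1.67 -0.43 -1.04]
-0.05 -0.045 axerr 6.52 pos 190.98 tilt 46.3 yaw -4.6 [ 3.07 -1.43 -1.02 -0.02 -2.79 -3.03]
-0.05 0 axerr 4.92 pos 0.01 tilt 39.1 yaw 4.7 [ 0.08  0.12 -0.81 -3.03 -0.04 -3.03]
-0.05 0 axerr 8.86 pos 0.04 tilt 32.5 yaw -12.3 [ 0.66  0.16 -1.02  1.58 -0.43 -1.07]
-0.05 0 axerr 4.47 pos 151.01 tilt 44.4 yaw -1.7 [ 3.07 -1.43 -1.02  0.08 -2.75 -3.03]
-0.05 0 axerr 22.39 pos 140.77 tilt 62.0 yaw 2.3 [-3.05 -1.43 -1.02 -0.54 -3.05 -3.03]
-0.05 0.05 axerr 5.41 pos 0.01 tilt 41.6 yaw 5.0 [ 0.09 -0.01 -0.85 -3.03 -0.    1.63]
-0.05 0.05 axerr 8.26 pos 0.03 tilt 32.9 yaw -11.2 [ 0.85  0.07 -1.02  1.28 -0.52 -0.94]
-0.05 0.05 axerr 4.24 pos 107.55 tilt 42.2 yaw 2.6 [ 3.07 -1.43 -1.02  0.19 -2.71 -3.03]
-0.05 0.05 axerr 22.33 pos 95.41 tilt 61.8 yaw 3.3 [-3.04 -1.43 -1.02 -0.46 -3.05 -3.03]
0 -0.045 axerr 3.34 pos 0.01 tilt 39.4 y
[... 269 characters left out ...]
 3.07 -1.43 -1.02 -0.01 -2.79  0.37]
0 0 axerr 3.11 pos 0.01 tilt 39.4 yaw 4.8 [ 0.08  0.12 -0.81 -3.03 -0.05 -3.03]
0 0 axerr 9.88 pos 0.05 tilt 31.6 yaw -9.9 [ 0.64  0.15 -1.02  1.59 -0.39 -1.07]
0 0 axerr 4.55 pos 151.01 tilt 44.4 yaw -1.7 [ 3.07 -1.43 -1.02  0.08 -2.75 -3.03]
0 0 axerr 22.10 pos 140.77 tilt 62.0 yaw 2.3 [-3.05 -1.43 -1.02 -0.54 -3.05 -0.06]
0 0.05 axerr 3.59 pos 0.01 tilt 41.7 yaw 4.8 [ 0.08 -0.01 -0.85 -3.03 -0.    1.47]
0 0.05 axerr 9.33 pos 0.04 tilt 31.9 yaw -8.7 [ 0.83  0.06 -1.02  1.26 -0.48 -0.93]
0 0.05 axerr 2.84 pos 106.77 tilt 42.4 yaw 2.3 [ 3.07 -1.43 -1.02  0.18 -2.71 -3.03]
0 0.05 axerr 21.97 pos 94.83 tilt 61.8 yaw 3.1 [-3.04 -1.43 -1.02 -0.46 -3.05 -3.03]
```

Run:
```python
from h import *
im=cv2.imread('pics/w2full.png'); cv2.imwrite('pics/w2c.png',cv2.resize(im[175:275,235:355],(780,650)[:2] and (720,600),interpolation=cv2.INTER_CUBIC))
print('jar',tri(('top',257,261),('side',200+85/4,160+133/4)),onz('top',257,261,.106),onz('side',223,237,0))
```

```text
jar [0.39632967 0.19478416 0.10991636] [0.39506154 0.19461709 0.106     ] [0.39347231 0.18989188 0.        ]
```

View pics/w2c.png

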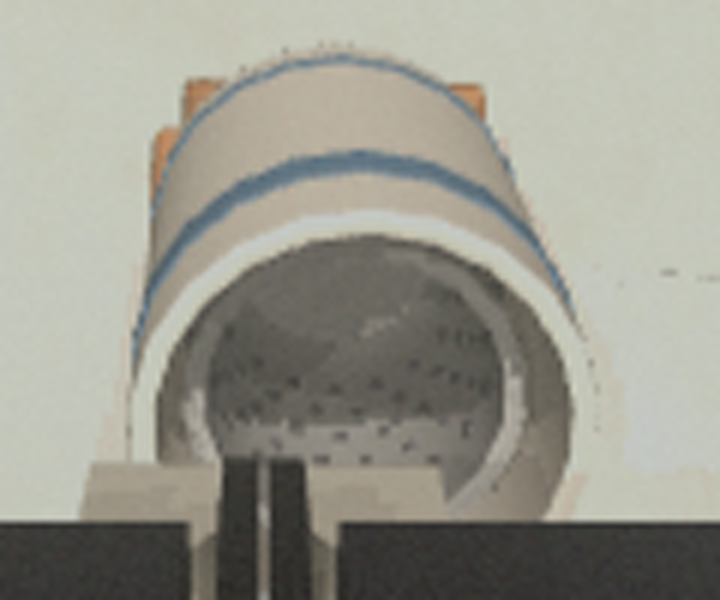

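```bash
cat > fit.py <<'E'
from h import *
from scipy.optimize import least_squares
w=np.load('w2.npy'); CW=(w[:4],w[4:7],R.from_euler('xyz',w[7:]).as_matrix())
def C(n):
    c,M=cam(n); return ((c['fx'],c['fy'],c['cx'],c['cy']),c['xyz'],M)
CT,CS=C('top'),C('side')
def pr(c,P):
    x=(P-c[1])@c[2]; return np.c_[c[0][2]+c[0][0]*x[:,0]/x[:,2],c[0][3]+c[0][1]*x[:,1]/x[:,2]]
th=np.linspace(0,2*np.pi,721)
def dist(c,cen,a,r,pts):
    e1=np.cross(a,[0,1,0]);e1/=np.linalg.norm(e1);e2=np.cross(a,e1)
    P=cen+r*(np.cos(th)[:,None]*e1+np.sin(th)[:,None]*e2); u=pr(c,P); uc=u.mean(0)
    D=np.linalg.norm(pts[:,None]-u[None],axis=2); i=D.argmin(1)
    return D.min(1)*np.sign(np.linalg.norm(pts-uc,axis=1)-np.linalg.norm(u[i]-uc,axis=1))
W=lambda *p:np.array(p)/6+[235,175]-np.array([.4,.4])
outer=W((132,400),(150,330),(215,258),(290,225),(370,212),(460,230),(540,290),(585,355),(598,400))
inner=W((157,440),(175,360),(225,290),(300,248),(372,236),(450,250),(520,295),(560,350),(573,410),(565,470),(545,515))
b1=W((145,300),(200,225),(280,178),(360,163),(450,180),(520,230),(560,285))
b2=W((155,205),(190,135),(250,85),(345,58),(430,80),(490,125),(508,165))
bi=W((205,380),(207,400),(505,375),(500,410),(445,500),(230,310),(490,330))
tp=np.array([(66,250),(262,255),(160,357),(90,325),(240,325)])/6+[210,140]
sp=np.array([(343,122),(336,105),(432,37),(385,48)])/4+[200,160]
ax=lambda yaw,t:np.array([-np.sin(t)*np.cos(yaw),-np.sin(t)*np.sin(yaw),np.cos(t)])
t40=np.radians(40)
def f(x,split=False):
    M=x[:3];a=ax(x[3],t40)
    o=[dist(CW,M,a,.035,outer),dist(CW,M,a,.031,inner),dist(CW,M-x[4]*a,a,.035,b1),dist(CW,M-x[5]*a,a,.035,b2),.5*dist(CT,M,a,.035,tp),.5*dist(CS,M,a,.035,sp)]
    return o if split else np.concatenate(o)
if __name__=='__main__':
    r=least_squares(f,[.555,.235,.12,-.05,.02,.07],loss='soft_l1',x_scale=[.01,.01,.01,.1,.01,.01])
    print(r.x.round(4),[v.round(1).tolist() for v in f(r.x,1)])
    J=r.jac;print('sd',np.sqrt(np.diag(np.linalg.inv(J.T@J))).round(4))
    M=r.x[:3]
    a=ax(r.x[3],t40)
    g=lambda y:dist(CW,M-.02*a+np.array([0,y[0],0])+y[1]*np.array([-np.cos(t40),0,-np.sin(t40)]),a,.024,bi)
    rr=least_squares(g,[0,.004],x_scale=.01);print('basket lateral y, lower',rr.x,rr.fun.round(1))
E
python3 fit.py
```

```text
[ 0.5547  0.2389  0.1183 -0.0901  0.0227  0.0881] [[-0.3, 0.7, 0.5, -0.3, -0.2, -0.3, -1.2, -0.5, -0.2], [-0.3, -0.8, -0.3, -0.0, 0.3, 0.4, 0.4, 0.5, 0.1, -0.2, -0.2], [0.8, 0.1, -0.2, -0.1, 0.1, -0.2, 0.2], [1.0, 0.1, -0.4, 0.1, 0.0, 0.7, 0.1], [-1.3, 0.8, 0.6, -0.1, 0.8], [-0.3, 0.0, -0.2, 0.1]]
sd [0.0008 0.0004 0.0019 0.0137 0.0026 0.0025]
basket lateral y, lower [0.00053478 0.00262501] [-0.1 -0.5  0.1 -0.4  0.3  0.4 -0.1]
```

```bash
cat > best.py <<'E'
from kin import *
M=np.array([.5547,.2388,.119]);t40=np.radians(40)
ax=lambda yaw:np.array([-np.sin(t40)*np.cos(yaw),-np.sin(t40)*np.sin(yaw),np.cos(t40)])
low=np.array([-np.cos(t40),0,-np.sin(t40)])
if __name__=='__main__':
 for yaw in (-.06,-.09):
  a=ax(yaw)
  for d in (-.045,-.038,0,.05):
   mid=M+.0035*low+ (d+.012)*a  # mid-insertion point on basket axis; TCP is 12mm further along tool z
   res=[];np.random.seed(0)
   for i in range(40):
    def f(q):
        P,A=fk(q,X[:9]); z=(A*T).as_matrix()[:,2]; return np.r_[(P-.012*z-mid)*100,z+a]
    r=least_squares(f,LO+(HI-LO)*np.random.rand(6),bounds=(LO,HI))
    P,A=fk(r.x,X[:9]); z=(A*T).as_matrix()[:,2]
    res.append((np.degrees(np.arccos(min(1,-z@a))),np.linalg.norm(P-.012*z-mid)*1e3,np.degrees(np.arctan2(z[0],-z[2])),np.degrees(np.arctan2(z[1],z[0])),r.x))
   res=[t for t in res if t[1]<1];res.sort(key=lambda t:t[0])
   seen=[]
   for t in res:
    k=tuple((t[4][:4]/.4).round())
    if k in seen or len(seen)>2: continue
    seen.append(k); print(yaw,d,'axerr %.2f pos %.2f tilt %.1f yaw %.1f'%t[:4],t[4].round(2))
E
python3 best.py
```

```text
-0.06 -0.045 axerr 5.76 pos 0.01 tilt 38.9 yaw 5.5 [ 0.07  0.23 -0.8  -3.03 -0.14 -3.03]
-0.06 -0.045 axerr 6.03 pos 0.01 tilt 37.9 yaw 5.6 [ 0.1   0.22 -0.68 -2.8  -0.    2.05]
-0.06 -0.045 axerr 11.06 pos 0.03 tilt 31.3 yaw -17.3 [ 0.62  0.27 -0.98  1.67 -0.44 -1.04]
-0.06 -0.038 axerr 5.75 pos 0.01 tilt 38.9 yaw 5.5 [ 0.07  0.21 -0.8  -3.03 -0.13 -3.03]
-0.06 -0.038 axerr 5.96 pos 0.01 tilt 38.0 yaw 5.5 [ 0.1   0.21 -0.7  -2.82 -0.    2.06]
-0.06 -0.038 axerr 10.60 pos 0.03 tilt 31.7 yaw -16.6 [ 0.62  0.25 -0.99  1.67 -0.44 -1.04]
-0.06 0 axerr 5.65 pos 0.01 tilt 38.9 yaw 5.3 [ 0.08  0.12 -0.81 -3.03 -0.04 -3.03]
-0.06 0 axerr 5.66 pos 0.01 tilt 38.6 yaw 5.3 [ 0.09  0.12 -0.77 -2.95 -0.    2.1 ]
-0.06 0 axerr 9.15 pos 0.04 tilt 32.4 yaw -13.6 [ 0.69  0.17 -1.02  1.55 -0.45 -1.05]
-0.06 0.05 axerr 6.03 pos 0.01 tilt 41.3 yaw 5.5 [ 0.1   0.   -0.85 -3.03 -0.    1.71]
-0.06 0.05 axerr 8.44 pos 0.03 tilt 32.8 yaw -12.3 [ 0.87  0.08 -1.02  1.27 -0.53 -0.94]
-0.09 -0.045 axerr 6.80 pos 0.01 tilt 38.6 yaw 5.4 [ 0.07  0.23 -0.8  -3.03 -0.13 -3.03]
-0.09 -0.045 axerr 7.01 pos 0.01 tilt 37.6 yaw 5.4 [ 0.09  0.22 -0.69 -2.82 -0.    2.05]
-0.09 -0.045 axerr 10.34 pos 0.03 tilt 31.9 yaw -18.3 [ 0.63  0.27 -0.98  1.67 -0.46 -1.04]
-0.09 -0.038 axerr 6.79 pos 0.01 tilt 38.6 yaw 5.4 [ 0.07  0.21 -0.8  -3.03 -0.12 -3.03]
-0.09 -0.038 axerr 6.96 pos 0.01 tilt 37.7 yaw 5.4 [ 0.09  0.21 -0.7  -2.84 -0.    2.06]
-0.09 -0.038 axerr 9.86 pos 0.03 tilt 32.3 yaw -17.7 [ 0.63  0.25 -0.99  1.67 -0.46 -1.04]
-0.09 0 axerr 6.73 pos 0.01 tilt 38.6 yaw 5.3 [ 0.09  0.12 -0.81 -3.03 -0.04  2.13]
-0.09 0 axerr 6.74 pos 0.01 tilt 38.4 yaw 5.2 [ 0.09  0.12 -0.78 -2.97 -0.    2.1 ]
-0.09 0 axerr 8.44 pos 0.04 tilt 32.9 yaw -14.8 [ 0.71  0.18 -1.02  1.55 -0.48 -1.05]
-0.09 0.05 axerr 7.20 pos 0.02 tilt 41.3 yaw 5.7 [ 0.1   0.   -0.85 -3.03 -0.    1.74]
-0.09 0.05 axerr 7.70 pos 0.03 tilt 33.4 yaw -13.5 [ 0.88  0.08 -1.02  1.28 -0.55 -0.95]
```

```bash
cat > line.py <<'E'
from best import *
a=ax(-.08); Bc=M+.0035*low
def sol(d,q4,q5,x0=(.07,.2,-.8)):
    mid=Bc+(d+.012)*a
    def g(x):
        P,A=fk([*x,q4,q5,0],X[:9]); return P-.012*(A*T).as_matrix()[:,2]-mid
    r=least_squares(g,x0); return r.x,np.linalg.norm(r.fun)
def desc(q):
    P,A=fk(q,X[:9]); z=(A*T).as_matrix()[:,2]; x=(A*T).as_matrix()[:,0]
    return P,np.degrees(np.arctan2(z[0],-z[2])),np.degrees(np.arctan2(z[1],z[0])),np.degrees(np.arccos(-z@a)),x
E
python3 - <<'E'
from line import *
for q4,q5 in ((-2.98,-.04),(-2.98,-.1),(-2.98,-.2)):
    for d in (-.045,-.02,0,.03,.06):
        x,e=sol(d,q4,q5); P,t,y,er,_=desc([*x,q4,q5,1.36]); print(q4,q5,d,x.round(3),'%.4f'%e,P.round(4),'tilt %.1f yaw %.1f err %.1f'%(t,y,er))
E
```

```text
-2.98 -0.04 -0.045 [ 0.078  0.226 -0.744] 0.0000 [0.5803 0.2377 0.0818] tilt 36.5 yaw 5.1 err 6.9
-2.98 -0.04 -0.02 [ 0.083  0.17  -0.774] 0.0000 [0.5645 0.2391 0.1012] tilt 38.1 yaw 5.3 err 6.5
-2.98 -0.04 0 [ 0.087  0.123 -0.797] 0.0000 [0.5519 0.2402 0.1167] tilt 39.4 yaw 5.5 err 6.5
-2.98 -0.04 0.03 [ 0.092  0.051 -0.831] 0.0000 [0.5331 0.2418 0.14  ] tilt 41.6 yaw 5.8 err 7.0
-2.98 -0.04 0.06 [ 0.099 -0.024 -0.863] 0.0000 [0.5142 0.2434 0.1633] tilt 44.0 yaw 6.2 err 8.3
-2.98 -0.1 -0.045 [ 0.072  0.229 -0.77 ] 0.0000 [0.5806 0.2378 0.0821] tilt 38.3 yaw 5.6 err 6.6
-2.98 -0.1 -0.02 [ 0.077  0.172 -0.8  ] 0.0000 [0.5648 0.2392 0.1014] tilt 39.8 yaw 5.8 err 6.7
-2.98 -0.1 0 [ 0.08   0.125 -0.824] 0.0000 [0.5522 0.2402 0.1169] tilt 41.1 yaw 6.0 err 7.0
-2.98 -0.1 0.03 [ 0.086  0.053 -0.857] 0.0000 [0.5333 0.2419 0.1402] tilt 43.3 yaw 6.2 err 8.0
-2.98 -0.1 0.06 [ 0.092 -0.022 -0.89 ] 0.0000 [0.5145 0.2435 0.1636] tilt 45.7 yaw 6.5 err 9.6
-2.98 -0.2 -0.045 [ 0.063  0.236 -0.812] 0.0000 [0.581  0.238  0.0825] tilt 41.1 yaw 6.3 err 7.2
-2.98 -0.2 -0.02 [ 0.067  0.18  -0.842] 0.0000 [0.5652 0.2393 0.1018] tilt 42.6 yaw 6.5 err 7.8
-2.98 -0.2 0 [ 0.07   0.133 -0.865] 0.0000 [0.5526 0.2404 0.1173] tilt 43.9 yaw 6.6 err 8.6
-2.98 -0.2 0.03 [ 0.075  0.061 -0.899] 0.0000 [0.5337 0.242  0.1406] tilt 46.1 yaw 6.8 err 10.0
-2.98 -0.2 0.06 [ 0.081 -0.014 -0.932] 0.0000 [0.5148 0.2436 0.164 ] tilt 48.5 yaw 7.1 err 11.9
```

```bash
cat > path.py <<'E'
from line import *
def solve3(P,q456,x0):
    r=least_squares(lambda x:fk([*x,*q456],X[:9])[0]-P,x0,bounds=(LO[:3],HI[:3])); return np.r_[r.x,q456],np.linalg.norm(r.fun)
def calls(q0,wps,sub=10):
    """wps: list of joint vectors; print shift/turn for each call and simulate the slerp path"""
    q=np.array(q0); p0,A0=fk(q,X[:9])
    for w in wps:
        p1,A1=fk(w,X[:9]); rv=(A1*A0.inv()).as_rotvec(); mx=0;me=0
        for k in range(1,sub+1):
            qn,e=ik(p0+(p1-p0)*k/sub,R.from_rotvec(rv*k/sub)*A0*T,q); mx=max(mx,abs(qn-q).max()); me=max(me,e); q=qn
        print('shift',((p1-p0)/.25).round(3),'turn',(rv/np.radians(30)).round(3),'maxdq %.2f err %.3f'%(mx,me),'tcp',p1.round(3),'q',q.round(2))
        p0,A0=p1,A1
E
cat > p1.py <<'E'
from path import *
q0=get_state()['q']
x,_=sol(.06,-2.98,-.1); qe=np.r_[x,-2.98,-.1,1.36]; Pe=desc(qe)[0]
Ps=np.array([[.50,.255,.26],[.47,.25,.31],[.46,.24,.32],[.46,.24,.32],[.46,.24,.30],[.48,.24,.25],[.50,.2425,.20],Pe])
q5=[-.62,-.65,-.6,-.6,-.55,-.45,-.25,-.1]
q4=np.linspace(1.32,-2.98,9)[1:]; q6=np.linspace(q0[5],1.36,9)[1:]
w=[];x0=q0[:3]
for i in range(8):
    q,e=solve3(Ps[i],[q4[i],q5[i],q6[i]],x0); x0=q[:3]; w.append(q); print(i,q.round(2),'%.4f'%e,[np.round(v,1) for v in desc(q)[1:3]])
calls(q0,w)
np.save('w.npy',w)
P,t,y,er,xx=desc(np.r_[sol(-.045,-2.98,-.1)[0],-2.98,-.1,1.36]);print('x axis at grasp',xx)
E
python3 p1.py
```

```text
0 [ 1.02 -0.13 -0.87  0.78 -0.62 -0.31] 0.0000 [np.float64(31.3), np.float64(6.4)]
1 [ 0.96 -0.26 -0.68  0.25 -0.65 -0.07] 0.0000 [np.float64(25.0), np.float64(38.3)]
2 [ 0.72 -0.3  -0.56 -0.29 -0.6   0.17] 0.0000 [np.float64(27.6), np.float64(55.1)]
3 [ 0.43 -0.29 -0.52 -0.83 -0.6   0.41] 0.0000 [np.float64(40.6), np.float64(54.6)]
4 [ 0.18 -0.29 -0.63 -1.37 -0.55  0.65] 0.0000 [np.float64(60.1), np.float64(43.8)]
5 [ 0.05 -0.2  -0.77 -1.9  -0.45  0.88] 0.0000 [np.float64(66.1), np.float64(28.7)]
6 [ 0.07 -0.1  -0.84 -2.44 -0.25  1.12] 0.0000 [np.float64(58.3), np.float64(14.7)]
7 [ 0.09 -0.02 -0.89 -2.98 -0.1   1.36] 0.0000 [np.float64(45.7), np.float64(6.5)]
shift [-0.086 -0.016  0.208] turn [ 0.437  0.217 -0.244] maxdq 0.06 err 0.000 tcp [0.5   0.255 0.26 ] q [ 1.02 -0.13 -0.87  0.78 -0.62 -0.31]
shift [-0.12 -0.02  0.2 ] turn [ 0.724  0.321 -0.294] maxdq 0.06 err 0.000 tcp [0.47 0.25 0.31] q [ 0.96 -0.26 -0.68  0.25 -0.65 -0.07]
shift [-0.04 -0.04  0.04] turn [ 0.764  0.267 -0.424] maxdq 0.07 err 0.000 tcp [0.46 0.24 0.32] q [ 0.72 -0.3  -0.56 -0.29 -0.6   0.17]
shift [-0. -0. -0.] turn [ 0.686  0.201 -0.499] maxdq 0.06 err 0.000 tcp [0.46 0.24 0.32] q [ 0.43 -0.29 -0.52 -0.83 -0.6   0.41]
shift [ 0.    0.   -0.08] turn [ 0.617  0.129 -0.625] maxdq 0.06 err 0.000 tcp [0.46 0.24 0.3 ] q [ 0.18 -0.29 -0.63 -1.37 -0.55  0.65]
shift [ 0.08  0.   -0.2 ] turn [ 0.447  0.276 -0.71 ] maxdq 0.07 err 0.000 tcp [0.48 0.24 0.25] q [ 0.05 -0.2  -0.77 -1.9  -0.45  0.88]
shift [ 0.08  0.01 -0.2 ] turn [ 0.205  0.426 -0.634] maxdq 0.08 err 0.000 tcp [0.5   0.243 0.2  ] q [ 0.07 -0.1  -0.84 -2.44 -0.25  1.12]
shift [ 0.058  0.004 -0.146] turn [ 0.224  0.491 -0.507] maxdq 0.11 err 0.000 tcp [0.514 0.243 0.164] q [ 0.09 -0.02 -0.89 -2.98 -0.1   1.36]
x axis at grasp [-0.7845974  -0.00683001 -0.61996796]
```

Request:
apply_moves(
  steps=[
    {"translation": [-0.02, 0, 0.05], "rotation": [0.1, 0.05, -0.06]},
    {"translation": [-0.04, 0, 0.1], "rotation": [0.2, 0.1, -0.12]},
    {"translation": [-0.06, 0, 0.15], "rotation": [0.3, 0.15, -0.18]},
    {"translation": [-0.086, -0.016, 0.208], "rotation": [0.437, 0.217, -0.244]},
    {"translation": [-0.086, -0.016, 0.208], "rotation": [0.437, 0.217, -0.244]},
    {"translation": [-0.086, -0.016, 0.208], "rotation": [0.437, 0.217, -0.244]},
    {"translation": [-0.086, -0.016, 0.208], "rotation": [0.437, 0.217, -0.244]},
    {"translation": [-0.086, -0.016, 0.208], "rotation": [0.437, 0.217, -0.244]},
    {"translation": [-0.086, -0.016, 0.208], "rotation": [0.437, 0.217, -0.244]},
    {"translation": [-0.086, -0.016, 0.208], "rotation": [0.437, 0.217, -0.244]},
  ],
)

```text
t: 6.87
eef_pos: [0.4992, 0.2531, 0.2599]
ee_rot: [-2.924, -0.505, -0.315]
force: [0.6, 0.5, 0.3]
width: 0.0006
gripper_force: 0.0
```

```bash
cat >> path.py <<'E'
def pairs(wps,q0=None):
    """two waypoints per call, shift/turn from call start (measured)"""
    s=get_state(); p0=s['eef_pos'];A0=R.from_euler('xyz',s['ee_rot'])*T.inv()
    for i in range(0,len(wps),2):
        for w in wps[i:i+2]:
            p1,A1=fk(w,X[:9]); print(i//2,'shift',((p1-p0)/.25).round(3),'turn',((A1*A0.inv()).as_rotvec()/np.radians(30)).round(3))
        p0,A0=p1,A1
E
python3 - <<'E'
from path import *
s=get_state(); w=np.load('w.npy'); print(s['eef_pos'],s['q'].round(3),w[0].round(3),fk(w[0],X[:9])[0], 'model check',fk(s['q'],X[:9])[0]-s['eef_pos'],((fk(s['q'],X[:9])[1]*T)*R.from_euler('xyz',s['ee_rot']).inv()).as_rotvec())
pairs(w[1:])
E
```

```text
[0.49921893 0.25309029 0.25992008] [ 1.016 -0.128 -0.866  0.776 -0.622 -0.3  ] [ 1.016 -0.125 -0.866  0.783 -0.62  -0.306] [0.5   0.255 0.26 ] model check [-1.73929465e-05  8.95108579e-06 -2.52646139e-05] [-4.25933896e-05 -3.08174177e-05 -2.89746273e-05]
0 shift [-0.117 -0.012  0.2  ] turn [ 0.724  0.317 -0.294]
0 shift [-0.157 -0.052  0.24 ] turn [ 1.502  0.562 -0.706]
1 shift [-0. -0. -0.] turn [ 0.686  0.201 -0.499]
1 shift [ 0.    0.   -0.08] turn [ 1.319  0.297 -1.113]
2 shift [ 0.08  0.   -0.2 ] turn [ 0.447  0.276 -0.71 ]
2 shift [ 0.16  0.01 -0.4 ] turn [ 0.618  0.664 -1.378]
3 shift [ 0.058  0.004 -0.146] turn [ 0.224  0.491 -0.507]
```

Request:
apply_moves(
  steps=[
    {"translation": [-0.02, 0, 0.03], "rotation": [0.12, 0.05, -0.05]},
    {"translation": [-0.04, 0, 0.07], "rotation": [0.24, 0.1, -0.1]},
    {"translation": [-0.06, 0, 0.1], "rotation": [0.36, 0.16, -0.15]},
    {"translation": [-0.08, 0, 0.13], "rotation": [0.48, 0.21, -0.2]},
    {"translation": [-0.1, -0.01, 0.17], "rotation": [0.6, 0.26, -0.25]},
    {"translation": [-0.117, -0.012, 0.2], "rotation": [0.724, 0.317, -0.294]},
    {"translation": [-0.117, -0.012, 0.2], "rotation": [0.724, 0.317, -0.294]},
    {"translation": [-0.117, -0.012, 0.2], "rotation": [0.724, 0.317, -0.294]},
    {"translation": [-0.117, -0.012, 0.2], "rotation": [0.724, 0.317, -0.294]},
    {"translation": [-0.117, -0.012, 0.2], "rotation": [0.724, 0.317, -0.294]},
  ],
)

```text
t: 7.7
eef_pos: [0.47, 0.2502, 0.3097]
ee_rot: [-2.638, -0.192, -0.571]
force: [-0.3, 0.1, -0.2]
width: 0.0008
gripper_force: 0.0
```

Request:
apply_moves(
  steps=[
    {"translation": [-0.01, -0.01, 0.01], "rotation": [0.12, 0.04, -0.07]},
    {"translation": [-0.01, -0.01, 0.01], "rotation": [0.25, 0.09, -0.14]},
    {"translation": [-0.02, -0.02, 0.02], "rotation": [0.38, 0.13, -0.21]},
    {"translation": [-0.03, -0.03, 0.03], "rotation": [0.51, 0.18, -0.28]},
    {"translation": [-0.03, -0.03, 0.03], "rotation": [0.64, 0.22, -0.35]},
    {"translation": [-0.04, -0.04, 0.04], "rotation": [0.764, 0.267, -0.424]},
    {"translation": [-0.04, -0.04, 0.04], "rotation": [0.764, 0.267, -0.424]},
    {"translation": [-0.04, -0.04, 0.04], "rotation": [0.764, 0.267, -0.424]},
    {"translation": [-0.04, -0.04, 0.04], "rotation": [0.764, 0.267, -0.424]},
    {"translation": [-0.04, -0.04, 0.04], "rotation": [0.764, 0.267, -0.424]},
  ],
)

```text
t: 8.53
eef_pos: [0.46, 0.2406, 0.3203]
ee_rot: [-2.417, 0.17, -0.798]
force: [-0.9, 0.4, 0.4]
width: 0.0002
gripper_force: 0.0
```

Request:
apply_moves(
  steps=[
    {"translation": [0, 0, 0], "rotation": [0.11, 0.03, -0.08]},
    {"translation": [0, 0, 0], "rotation": [0.22, 0.07, -0.16]},
    {"translation": [0, 0, 0], "rotation": [0.33, 0.1, -0.24]},
    {"translation": [0, 0, 0], "rotation": [0.45, 0.13, -0.33]},
    {"translation": [0, 0, 0], "rotation": [0.57, 0.17, -0.41]},
    {"translation": [0, 0, 0], "rotation": [0.686, 0.201, -0.499]},
    {"translation": [0, 0, 0], "rotation": [0.686, 0.201, -0.499]},
    {"translation": [0, 0, 0], "rotation": [0.686, 0.201, -0.499]},
    {"translation": [0, 0, 0], "rotation": [0.686, 0.201, -0.499]},
    {"translation": [0, 0, 0], "rotation": [0.686, 0.201, -0.499]},
  ],
)

```text
t: 9.37
eef_pos: [0.4599, 0.2408, 0.3209]
ee_rot: [-2.27, 0.517, -1.012]
force: [-0.9, -0.3, -0.2]
width: 0.0005
gripper_force: 0.0
```

Run:
```python
from path import *
s=get_state(); w=np.load('w.npy'); print(s['eef_pos'],s['q'].round(3),w[3].round(3))
```

```text
[0.45989059 0.24079095 0.32088376] [ 0.435 -0.292 -0.521 -0.823 -0.595  0.399] [ 0.427 -0.289 -0.52  -0.83  -0.6    0.408]
```

Tracks the plan. Continue with waypoints 4–6.

Request:
apply_moves(
  steps=[
    {"translation": [0, 0, -0.01], "rotation": [0.1, 0.02, -0.1]},
    {"translation": [0, 0, -0.02], "rotation": [0.2, 0.04, -0.2]},
    {"translation": [0, 0, -0.04], "rotation": [0.3, 0.06, -0.31]},
    {"translation": [0, 0, -0.05], "rotation": [0.41, 0.09, -0.42]},
    {"translation": [0, 0, -0.07], "rotation": [0.51, 0.11, -0.52]},
    {"translation": [0, 0, -0.084], "rotation": [0.617, 0.129, -0.625]},
    {"translation": [0, 0, -0.084], "rotation": [0.617, 0.129, -0.625]},
    {"translation": [0, 0, -0.084], "rotation": [0.617, 0.129, -0.625]},
    {"translation": [0, 0, -0.084], "rotation": [0.617, 0.129, -0.625]},
    {"translation": [0, 0, -0.084], "rotation": [0.617, 0.129, -0.625]},
  ],
)

```text
t: 10.2
eef_pos: [0.4602, 0.2408, 0.3006]
ee_rot: [-2.179, 0.838, -1.283]
force: [-0.1, 0.3, -0.9]
width: 0.0004
gripper_force: 0.0
```

Request:
apply_moves(
  steps=[
    {"translation": [0.01, 0, -0.03], "rotation": [0.07, 0.04, -0.11]},
    {"translation": [0.02, 0, -0.06], "rotation": [0.15, 0.09, -0.23]},
    {"translation": [0.04, 0, -0.1], "rotation": [0.22, 0.13, -0.35]},
    {"translation": [0.05, 0, -0.13], "rotation": [0.3, 0.18, -0.47]},
    {"translation": [0.07, 0, -0.17], "rotation": [0.37, 0.23, -0.59]},
    {"translation": [0.08, 0, -0.2], "rotation": [0.447, 0.276, -0.71]},
    {"translation": [0.08, 0, -0.2], "rotation": [0.447, 0.276, -0.71]},
    {"translation": [0.08, 0, -0.2], "rotation": [0.447, 0.276, -0.71]},
    {"translation": [0.08, 0, -0.2], "rotation": [0.447, 0.276, -0.71]},
    {"translation": [0.08, 0, -0.2], "rotation": [0.447, 0.276, -0.71]},
  ],
)

```text
t: 11.03
eef_pos: [0.4802, 0.2408, 0.2509]
ee_rot: [-2.427, 1.073, -1.862]
force: [0.1, 0.3, 0.6]
width: 0.0004
gripper_force: 0.0
```

Request:
apply_moves(
  steps=[
    {"translation": [0.01, 0, -0.03], "rotation": [0.03, 0.07, -0.1]},
    {"translation": [0.02, 0, -0.06], "rotation": [0.06, 0.14, -0.2]},
    {"translation": [0.04, 0, -0.1], "rotation": [0.1, 0.21, -0.31]},
    {"translation": [0.05, 0, -0.13], "rotation": [0.13, 0.28, -0.42]},
    {"translation": [0.07, 0.01, -0.17], "rotation": [0.17, 0.35, -0.53]},
    {"translation": [0.08, 0.01, -0.2], "rotation": [0.205, 0.426, -0.634]},
    {"translation": [0.08, 0.01, -0.2], "rotation": [0.205, 0.426, -0.634]},
    {"translation": [0.08, 0.01, -0.2], "rotation": [0.205, 0.426, -0.634]},
    {"translation": [0.08, 0.01, -0.2], "rotation": [0.205, 0.426, -0.634]},
    {"translation": [0.08, 0.01, -0.2], "rotation": [0.205, 0.426, -0.634]},
  ],
)

```text
t: 11.87
eef_pos: [0.5, 0.2432, 0.2008]
ee_rot: [-2.91, 1.019, -2.616]
force: [0.3, -0.3, 0.4]
width: 0.0007
gripper_force: 0.0
```

```bash
cat > ins.py <<'E'
from path import *
s=get_state(); print(s['eef_pos'],s['q'].round(3))
prev=s['q']
w=[np.r_[sol(d,-2.98,-.1)[0],-2.98,-.1,1.36] for d in (.06,.02,-.01,-.044)]
calls(s['q'],w)
E
python3 ins.py; python3 -c "
from h import *
cv2.imwrite('pics/w3.png',grab_frame('wrist'));
cv2.imwrite('pics/t3.png',grab_frame('top'));
cv2.imwrite('pics/s3.png',grab_frame('side'))"
```

```text
[0.50003377 0.24317838 0.20076473] [ 0.068 -0.105 -0.847 -2.452 -0.255  1.134]
shift [ 0.057  0.002 -0.149] turn [ 0.226  0.495 -0.507] maxdq 0.11 err 0.000 tcp [0.514 0.243 0.164] q [ 0.09 -0.02 -0.89 -2.98 -0.1   1.36]
shift [ 0.101 -0.009 -0.124] turn [-0.009  0.106 -0.015] maxdq 0.01 err 0.000 tcp [0.54  0.241 0.132] q [ 0.08  0.08 -0.85 -2.98 -0.1   1.36]
shift [ 0.076 -0.006 -0.093] turn [-0.006  0.07  -0.011] maxdq 0.01 err 0.000 tcp [0.559 0.24  0.109] q [ 0.08  0.15 -0.81 -2.98 -0.1   1.36]
shift [ 0.086 -0.007 -0.105] turn [-0.005  0.071 -0.011] maxdq 0.01 err 0.000 tcp [0.58  0.238 0.083] q [ 0.07  0.23 -0.77 -2.98 -0.1   1.36]
```

Request:
apply_moves(
  steps=[
    {"translation": [0.01, 0, -0.02], "rotation": [0.03, 0.07, -0.07]},
    {"translation": [0.02, 0, -0.04], "rotation": [0.06, 0.14, -0.14]},
    {"translation": [0.03, 0, -0.06], "rotation": [0.1, 0.21, -0.22]},
    {"translation": [0.04, 0, -0.09], "rotation": [0.13, 0.28, -0.3]},
    {"translation": [0.05, 0, -0.12], "rotation": [0.17, 0.36, -0.38]},
    {"translation": [0.05, 0, -0.13], "rotation": [0.2, 0.44, -0.45]},
    {"translation": [0.057, 0.002, -0.149], "rotation": [0.226, 0.495, -0.507]},
    {"translation": [0.057, 0.002, -0.149], "rotation": [0.226, 0.495, -0.507]},
    {"translation": [0.057, 0.002, -0.149], "rotation": [0.226, 0.495, -0.507]},
    {"translation": [0.057, 0.002, -0.149], "rotation": [0.226, 0.495, -0.507]},
  ],
)

```text
t: 12.85
eef_pos: [0.5137, 0.2435, 0.1624]
ee_rot: [3.074, 0.797, -3.122]
force: [0.4, 0.0, -0.4]
width: 0.0006
gripper_force: 0.0
```

```bash
python3 ins.py
python3 - <<'E'
from h import *
w=grab_frame('wrist'); s=grab_frame('side')
cv2.imwrite('pics/w4.png',w); np.save('w4.npy',0)
cv2.imwrite('pics/mix4.png',np.hstack([cv2.resize(w[150:310,180:380],(400,320),interpolation=3),cv2.resize(s[120:280,210:410],(400,320),interpolation=3)]))
for p in ([.5547,.2388,.119],): print(proj('wrist',p))
E
```

```text
[0.51367479 0.24346226 0.16239749] [ 0.092 -0.02  -0.893 -2.983 -0.102  1.364]
shift [0.003 0.001 0.005] turn [ 0.    -0.003  0.001] maxdq 0.00 err 0.000 tcp [0.514 0.243 0.164] q [ 0.09 -0.02 -0.89 -2.98 -0.1   1.36]
shift [ 0.101 -0.009 -0.124] turn [-0.009  0.106 -0.015] maxdq 0.01 err 0.000 tcp [0.54  0.241 0.132] q [ 0.08  0.08 -0.85 -2.98 -0.1   1.36]
shift [ 0.076 -0.006 -0.093] turn [-0.006  0.07  -0.011] maxdq 0.01 err 0.000 tcp [0.559 0.24  0.109] q [ 0.08  0.15 -0.81 -2.98 -0.1   1.36]
shift [ 0.086 -0.007 -0.105] turn [-0.005  0.071 -0.011] maxdq 0.01 err 0.000 tcp [0.58  0.238 0.083] q [ 0.07  0.23 -0.77 -2.98 -0.1   1.36]
[np.float64(267.57513879875665), np.float64(226.62748775170024)]
```

View pics/mix4.png

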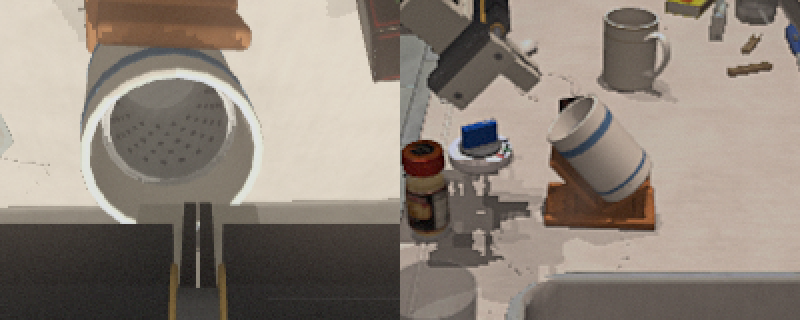

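Run:
```python
from line import *
B=Bc-.02*a
print('pred basket rim',proj('wrist',B),'meas 265.5 221'); u=np.array(proj('wrist',B))
print('mouth +y1mm',np.array(proj('wrist',B+[0,.001,0]))-u,'low1mm',np.array(proj('wrist',B+.001*low))-u)
tip=get_state()['eef_pos'];print('tcp',proj('wrist',tip))
```

```text
pred basket rim [np.float64(265.19364009746187), np.float64(212.02948002390272)] meas 265.5 221
mouth +y1mm [ 1.22969171 -0.01514777] low1mm [ 0.00396891 -1.13325115]
tcp [np.float64(280.6455818776445), np.float64(267.1116298664102)]
```

Request:
apply_moves(
  steps=[
    {"translation": [0.02, -0.001, -0.022], "rotation": [-0.001, 0.017, -0.002]},
    {"translation": [0.036, -0.003, -0.042], "rotation": [-0.003, 0.035, -0.005]},
    {"translation": [0.06, -0.004, -0.07], "rotation": [-0.005, 0.06, -0.008]},
    {"translation": [0.08, -0.006, -0.093], "rotation": [-0.007, 0.08, -0.011]},
    {"translation": [0.104, -0.008, -0.119], "rotation": [-0.009, 0.103, -0.014]},
    {"translation": [0.123, -0.01, -0.142], "rotation": [-0.011, 0.12, -0.017]},
    {"translation": [0.142, -0.011, -0.165], "rotation": [-0.012, 0.138, -0.02]},
    {"translation": [0.161, -0.013, -0.188], "rotation": [-0.014, 0.155, -0.022]},
    {"translation": [0.18, -0.014, -0.212], "rotation": [-0.015, 0.173, -0.025]},
    {"translation": [0.18, -0.014, -0.212], "rotation": [-0.015, 0.173, -0.025]},
  ],
)

```text
t: 13.78
eef_pos: [0.5601, 0.2399, 0.1084]
ee_rot: [3.082, 0.704, -3.132]
force: [0.4, 0.0, 0.0]
width: 0.0004
gripper_force: 0.0
```

```bash
sed -i 's/(.06,.02,-.01,-.044)/(-.01,-.025,-.044)/' ins.py; python3 ins.py
```

```text
[0.56011404 0.23989998 0.10841344] [ 0.078  0.152 -0.81  -2.986 -0.099  1.364]
shift [-0.007 -0.     0.003] turn [-0.001 -0.005  0.004] maxdq 0.00 err 0.000 tcp [0.559 0.24  0.109] q [ 0.08  0.15 -0.81 -2.98 -0.1   1.36]
shift [ 0.038 -0.003 -0.046] turn [-0.002  0.032 -0.005] maxdq 0.00 err 0.000 tcp [0.568 0.239 0.098] q [ 0.08  0.18 -0.79 -2.98 -0.1   1.36]
shift [ 0.048 -0.004 -0.059] turn [-0.003  0.038 -0.006] maxdq 0.00 err 0.000 tcp [0.58  0.238 0.083] q [ 0.07  0.23 -0.77 -2.98 -0.1   1.36]
```

Request:
apply_moves(
  steps=[
    {"translation": [0.003, -0.001, -0.008], "rotation": [-0.001, 0.005, 0]},
    {"translation": [0.01, -0.001, -0.018], "rotation": [-0.001, 0.012, -0.001]},
    {"translation": [0.02, -0.002, -0.029], "rotation": [-0.002, 0.02, -0.002]},
    {"translation": [0.031, -0.003, -0.043], "rotation": [-0.003, 0.028, -0.003]},
    {"translation": [0.04, -0.004, -0.054], "rotation": [-0.003, 0.035, -0.004]},
    {"translation": [0.048, -0.005, -0.064], "rotation": [-0.004, 0.042, -0.005]},
    {"translation": [0.056, -0.005, -0.074], "rotation": [-0.004, 0.048, -0.005]},
    {"translation": [0.064, -0.006, -0.084], "rotation": [-0.005, 0.054, -0.006]},
    {"translation": [0.072, -0.006, -0.094], "rotation": [-0.005, 0.06, -0.007]},
    {"translation": [0.079, -0.007, -0.102], "rotation": [-0.006, 0.065, -0.007]},
  ],
)

```text
t: 14.62
eef_pos: [0.5791, 0.2382, 0.0837]
ee_rot: [3.085, 0.672, -3.133]
force: [-0.2, 0.5, -0.4]
width: 0.0002
gripper_force: 0.0
```

Run:
```python
from line import *
s=get_state();P,t,y,e,_=desc(s['q']);print(P,t,y,e,s['force'],s['moment'],s['q'].round(3)); mid=P-.012*R.from_euler('xyz',s['ee_rot']).as_matrix()[:,2]; v=mid-Bc; print('depth mid',v@a,'off',v-(v@a)*a)
cv2.imwrite('pics/ins.png',grab_frame('side'))
```

```text
[0.5792505  0.2380643  0.08379064] 38.45391627905663 5.659479409109218 6.6325983351370255 [-0.17269773  0.47410316 -0.42799672] [-0.22372333  2.08324337  0.01090816] [ 0.073  0.224 -0.773 -2.979 -0.101  1.359]
depth mid -0.0308149642231556 off [3.90001238e-05 1.07681506e-04 2.53995923e-05]
```

Request:
apply_moves(
  steps=[
    {"translation": [0, 0, 0], "rotation": [0, 0, 0]},
    {"translation": [0, 0, 0], "rotation": [0, 0, 0]},
    {"translation": [0, 0, 0], "rotation": [0, 0, 0]},
    {"translation": [0, 0, 0], "rotation": [0, 0, 0]},
    {"translation": [0, 0, 0], "rotation": [0, 0, 0]},
    {"translation": [0, 0, 0], "rotation": [0, 0, 0]},
    {"translation": [0, 0, 0], "rotation": [0, 0, 0]},
    {"translation": [0, 0, 0], "rotation": [0, 0, 0]},
    {"translation": [0, 0, 0], "rotation": [0, 0, 0]},
    {"translation": [0, 0, 0], "rotation": [0, 0, 0]},
  ],
  jaw=-1,
  newtons=50,
)

```text
t: 15.5
eef_pos: [0.5788, 0.239, 0.0844]
ee_rot: [3.085, 0.673, -3.132]
force: [1.4, 7.0, -1.3]
width: 0.011
gripper_force: 47.7
```

```bash
cat > out.py <<'E'
from path import *
s=get_state(); print(s['eef_pos'],s['q'].round(3),s['width'],s['gripper_force'],s['force'])
w=[np.r_[sol(d,-2.98,-.07)[0],-2.98,-.07,1.36] for d in (-.025,.0,.03,.07)]
calls(s['q'],w)
E
python3 out.py
```

```text
[0.57878713 0.23899282 0.08436966] [ 0.074  0.223 -0.773 -2.979 -0.101  1.359] 0.010973403980373811 47.67130974008978 [ 1.40897236  7.01037617 -1.26947931]
shift [-0.044  0.     0.052] turn [-0.008 -0.004  0.004] maxdq 0.00 err 0.000 tcp [0.568 0.239 0.097] q [ 0.08  0.18 -0.78 -2.98 -0.07  1.36]
shift [-0.063  0.005  0.077] turn [ 0.004 -0.055  0.009] maxdq 0.01 err 0.000 tcp [0.552 0.24  0.117] q [ 0.08  0.12 -0.81 -2.98 -0.07  1.36]
shift [-0.076  0.006  0.093] turn [ 0.006 -0.073  0.011] maxdq 0.01 err 0.000 tcp [0.533 0.242 0.14 ] q [ 0.09  0.05 -0.84 -2.98 -0.07  1.36]
shift [-0.101  0.009  0.124] turn [ 0.01  -0.109  0.016] maxdq 0.01 err 0.000 tcp [0.508 0.244 0.171] q [ 0.1  -0.05 -0.89 -2.98 -0.07  1.36]
```

Request:
apply_moves(
  steps=[
    {"translation": [-0.01, 0, 0.012], "rotation": [-0.002, -0.001, 0]},
    {"translation": [-0.021, 0, 0.025], "rotation": [-0.004, -0.002, 0.002]},
    {"translation": [-0.032, 0, 0.038], "rotation": [-0.006, -0.003, 0.003]},
    {"translation": [-0.044, 0, 0.052], "rotation": [-0.008, -0.004, 0.004]},
    {"translation": [-0.055, 0.001, 0.065], "rotation": [-0.007, -0.014, 0.006]},
    {"translation": [-0.066, 0.002, 0.078], "rotation": [-0.006, -0.024, 0.008]},
    {"translation": [-0.077, 0.003, 0.091], "rotation": [-0.006, -0.034, 0.009]},
    {"translation": [-0.088, 0.004, 0.104], "rotation": [-0.005, -0.044, 0.01]},
    {"translation": [-0.098, 0.004, 0.117], "rotation": [-0.004, -0.052, 0.012]},
    {"translation": [-0.107, 0.005, 0.129], "rotation": [-0.004, -0.059, 0.013]},
  ],
)

```text
t: 16.33
eef_pos: [0.5518, 0.2394, 0.1166]
ee_rot: [3.089, 0.703, -3.124]
force: [0.5, 0.2, -1.0]
width: 0.0112
gripper_force: 54.0
```

```bash
sed -i 's/(-.025,.0,.03,.07)/(.0,.03,.07)/' out.py; python3 out.py
```

```text
[0.55177392 0.23940346 0.11658082] [ 0.082  0.123 -0.807 -2.97  -0.065  1.351] 0.011229010746086683 54.0376306612788 [ 0.54041482  0.17503935 -1.02776801]
shift [0.001 0.004 0.001] turn [ 0.001 -0.001  0.001] maxdq 0.00 err 0.000 tcp [0.552 0.24  0.117] q [ 0.08  0.12 -0.81 -2.98 -0.07  1.36]
shift [-0.076  0.006  0.093] turn [ 0.006 -0.073  0.011] maxdq 0.01 err 0.000 tcp [0.533 0.242 0.14 ] q [ 0.09  0.05 -0.84 -2.98 -0.07  1.36]
shift [-0.101  0.009  0.124] turn [ 0.01  -0.109  0.016] maxdq 0.01 err 0.000 tcp [0.508 0.244 0.171] q [ 0.1  -0.05 -0.89 -2.98 -0.07  1.36]
```

Coming out freely. Continue to d=0.07 (basket underside clear of the mouth).

Request:
apply_moves(
  steps=[
    {"translation": [-0.018, 0.005, 0.023], "rotation": [0.001, -0.018, 0.003]},
    {"translation": [-0.037, 0.007, 0.046], "rotation": [0.003, -0.036, 0.006]},
    {"translation": [-0.056, 0.008, 0.07], "rotation": [0.005, -0.055, 0.009]},
    {"translation": [-0.075, 0.01, 0.094], "rotation": [0.007, -0.074, 0.012]},
    {"translation": [-0.095, 0.012, 0.119], "rotation": [0.009, -0.095, 0.015]},
    {"translation": [-0.116, 0.014, 0.144], "rotation": [0.011, -0.117, 0.018]},
    {"translation": [-0.136, 0.016, 0.169], "rotation": [0.013, -0.139, 0.021]},
    {"translation": [-0.156, 0.018, 0.193], "rotation": [0.015, -0.16, 0.025]},
    {"translation": [-0.176, 0.019, 0.218], "rotation": [0.017, -0.183, 0.028]},
    {"translation": [-0.176, 0.019, 0.218], "rotation": [0.017, -0.183, 0.028]},
  ],
)

```text
t: 17.17
eef_pos: [0.5072, 0.2443, 0.1719]
ee_rot: [3.08, 0.801, -3.115]
force: [0.1, -1.0, -1.6]
width: 0.0117
gripper_force: 54.0
```

```bash
cat > back.py <<'E'
from path import *
s=get_state(); q0=s['q']; print(s['eef_pos'],q0.round(3),s['width'],s['gripper_force'])
cv2.imwrite('pics/s5.png',grab_frame('side'))
G=np.array([.427,-.0035])
Ps=np.array([[.48,.235,.24],[.46,.22,.29],[.45,.17,.32],[.43,.11,.32],[.427,.05,.32],[*G,.30]])
# final: tool down q
best=None
for yaw in np.arange(-180,180,10):
    q,e=ik(np.r_[G,.30],R.from_euler('xyz',[np.pi,0,np.radians(yaw)]),[.45,.2,-.3,0,-1,-1.],1)
    if e<1e-3: print(yaw,q.round(2))
E
python3 back.py
```

```text
[0.50718603 0.24430751 0.17194714] [ 0.097 -0.051 -0.892 -2.988 -0.074  1.368] 0.0116725261749316 54.04266937728835
-180 [ 0.46 -0.11 -0.37 -0.   -1.31 -2.03]
-170 [ 0.46 -0.11 -0.37 -0.   -1.31 -1.85]
-160 [ 0.46 -0.11 -0.37 -0.   -1.31 -1.68]
-150 [ 0.46 -0.11 -0.37 -0.   -1.31 -1.5 ]
-140 [ 0.46 -0.11 -0.37 -0.   -1.31 -1.33]
-130 [ 0.46 -0.11 -0.37 -0.   -1.31 -1.16]
-120 [ 0.46 -0.11 -0.37 -0.   -1.31 -0.98]
-110 [ 0.46 -0.11 -0.37 -0.   -1.31 -0.81]
-100 [ 0.46 -0.11 -0.37 -0.   -1.31 -0.63]
-90 [ 0.46 -0.11 -0.37 -0.   -1.31 -0.46]
-80 [ 0.46 -0.11 -0.37 -0.   -1.31 -0.28]
-70 [ 0.46 -0.11 -0.37 -0.   -1.31 -0.11]
-60 [ 0.46 -0.11 -0.37 -0.   -1.31  0.07]
-50 [ 0.46 -0.11 -0.37 -0.   -1.31  0.24]
-40 [ 0.46 -0.11 -0.37 -0.   -1.31  0.42]
-30 [ 0.46 -0.11 -0.37  0.   -1.31  0.59]
-20 [ 0.46 -0.11 -0.37  0.   -1.31  0.76]
-10 [ 0.46 -0.11 -0.37  0.   -1.31  0.94]
0 [ 0.46 -0.11 -0.37  0.   -1.31  1.11]
10 [ 0.46 -0.11 -0.37  0.   -1.31  1.29]
20 [ 0.46 -0.11 -0.37  0.   -1.31  1.46]
30 [ 0.46 -0.11 -0.37  0.   -1.31  1.64]
40 [ 0.46 -0.11 -0.37  0.   -1.31  1.81]
50 [ 0.46 -0.11 -0.37  0.   -1.31  1.99]
130 [ 0.46 -0.11 -0.37  0.   -1.31 -2.9 ]
140 [ 0.46 -0.11 -0.37  0.   -1.31 -2.73]
150 [ 0.46 -0.11 -0.37 -0.   -1.31 -2.55]
160 [ 0.46 -0.11 -0.37 -0.   -1.31 -2.38]
170 [ 0.46 -0.11 -0.37 -0.   -1.31 -2.2 ]
```

```bash
cat > p2.py <<'E'
from path import *
q0=get_state()['q']; G=np.array([.427,-.0035])
Ps=np.array([[.49,.245,.21],[.47,.24,.25],[.46,.24,.29],[.46,.22,.31],[.46,.18,.31],[.45,.12,.30],[.44,.06,.28],[*G,.25]])
q5=[-.25,-.43,-.55,-.65,-.75,-.9,-1.1,-1.31]; n=8
q4=np.r_[-2.55,-2.1,-1.65,-1.2,-.8,-.45,-.15,0]; q6=np.linspace(q0[5],.3,9)[1:]
w=[];x0=q0[:3]
for i in range(n-1):
    q,e=solve3(Ps[i],[q4[i],q5[i],q6[i]],x0); x0=q[:3]; w.append(q); print(i,'%.4f'%e,[np.round(v,1) for v in desc(q)[1:3]])
q,e=ik(Ps[-1],R.from_euler('xyz',[np.pi,0,np.radians(-47)]),[.46,-.1,-.37,0,-1.31,.3]); w.append(q)
calls(q0,w); np.save('wb.npy',w)
E
python3 p2.py
```

```text
0 0.0000 [np.float64(58.9), np.float64(13.1)]
1 0.0000 [np.float64(67.8), np.float64(23.5)]
2 0.0000 [np.float64(67.4), np.float64(36.7)]
3 0.0000 [np.float64(54.3), np.float64(47.9)]
4 0.0000 [np.float64(36.7), np.float64(54.0)]
5 0.0000 [np.float64(21.6), np.float64(56.2)]
6 0.0000 [np.float64(7.8), np.float64(58.0)]
shift [-0.072  0.003  0.153] turn [-0.254 -0.503  0.473] maxdq 0.08 err 0.000 tcp [0.49  0.245 0.21 ] q [ 0.07 -0.14 -0.89 -2.55 -0.25  1.23]
shift [-0.08 -0.02  0.16] turn [-0.267 -0.435  0.529] maxdq 0.06 err 0.000 tcp [0.47 0.24 0.25] q [ 0.02 -0.23 -0.84 -2.1  -0.43  1.1 ]
shift [-0.04 -0.    0.16] turn [-0.411 -0.317  0.621] maxdq 0.05 err 0.000 tcp [0.46 0.24 0.29] q [ 0.06 -0.28 -0.71 -1.65 -0.55  0.97]
shift [-0.   -0.08  0.08] turn [-0.535 -0.162  0.575] maxdq 0.05 err 0.000 tcp [0.46 0.22 0.31] q [ 0.16 -0.29 -0.57 -1.2  -0.65  0.83]
shift [-0.   -0.16  0.  ] turn [-0.544 -0.005  0.416] maxdq 0.05 err 0.000 tcp [0.46 0.18 0.31] q [ 0.27 -0.28 -0.49 -0.8  -0.75  0.7 ]
shift [-0.04 -0.24 -0.04] turn [-0.552  0.149  0.279] maxdq 0.04 err 0.000 tcp [0.45 0.12 0.3 ] q [ 0.36 -0.26 -0.45 -0.45 -0.9   0.57]
shift [-0.04 -0.24 -0.08] turn [-0.621  0.325  0.195] maxdq 0.04 err 0.000 tcp [0.44 0.06 0.28] q [ 0.45 -0.17 -0.43 -0.15 -1.1   0.43]
shift [-0.052 -0.254 -0.12 ] turn [-0.401  0.275 -0.159] maxdq 0.02 err 0.000 tcp [ 0.427 -0.003  0.25 ] q [ 0.46 -0.08 -0.46 -0.   -1.19  0.29]
```

Request:
apply_moves(
  steps=[
    {"translation": [-0.01, 0, 0.02], "rotation": [-0.03, -0.06, 0.06]},
    {"translation": [-0.02, 0, 0.04], "rotation": [-0.06, -0.12, 0.11]},
    {"translation": [-0.03, 0, 0.06], "rotation": [-0.09, -0.18, 0.17]},
    {"translation": [-0.04, 0, 0.08], "rotation": [-0.13, -0.25, 0.23]},
    {"translation": [-0.05, 0, 0.1], "rotation": [-0.16, -0.31, 0.29]},
    {"translation": [-0.06, 0, 0.12], "rotation": [-0.19, -0.38, 0.35]},
    {"translation": [-0.065, 0, 0.14], "rotation": [-0.22, -0.44, 0.41]},
    {"translation": [-0.072, 0.003, 0.153], "rotation": [-0.254, -0.503, 0.473]},
    {"translation": [-0.072, 0.003, 0.153], "rotation": [-0.254, -0.503, 0.473]},
    {"translation": [-0.072, 0.003, 0.153], "rotation": [-0.254, -0.503, 0.473]},
  ],
)

```text
t: 18.05
eef_pos: [0.4904, 0.2447, 0.2089]
ee_rot: [-2.88, 1.016, -2.61]
force: [-0.1, 0.5, -1.2]
width: 0.0112
gripper_force: 54.0
```

Request:
apply_moves(
  steps=[
    {"translation": [-0.01, 0, 0.02], "rotation": [-0.03, -0.05, 0.06]},
    {"translation": [-0.02, 0, 0.04], "rotation": [-0.06, -0.11, 0.13]},
    {"translation": [-0.03, 0, 0.06], "rotation": [-0.1, -0.16, 0.19]},
    {"translation": [-0.04, -0.01, 0.08], "rotation": [-0.13, -0.22, 0.26]},
    {"translation": [-0.05, -0.01, 0.1], "rotation": [-0.17, -0.27, 0.33]},
    {"translation": [-0.06, -0.01, 0.12], "rotation": [-0.2, -0.33, 0.4]},
    {"translation": [-0.07, -0.02, 0.14], "rotation": [-0.23, -0.38, 0.46]},
    {"translation": [-0.08, -0.02, 0.16], "rotation": [-0.267, -0.435, 0.529]},
    {"translation": [-0.08, -0.02, 0.16], "rotation": [-0.267, -0.435, 0.529]},
    {"translation": [-0.08, -0.02, 0.16], "rotation": [-0.267, -0.435, 0.529]},
  ],
)

```text
t: 18.88
eef_pos: [0.4709, 0.2397, 0.2493]
ee_rot: [-2.359, 1.051, -1.882]
force: [-0.3, -0.1, -0.7]
width: 0.0112
gripper_force: 54.1
```

Request:
apply_moves(
  steps=[
    {"translation": [0, 0, 0.02], "rotation": [-0.05, -0.04, 0.08]},
    {"translation": [-0.01, 0, 0.04], "rotation": [-0.1, -0.08, 0.15]},
    {"translation": [-0.015, 0, 0.06], "rotation": [-0.15, -0.12, 0.23]},
    {"translation": [-0.02, 0, 0.08], "rotation": [-0.2, -0.16, 0.31]},
    {"translation": [-0.025, 0, 0.1], "rotation": [-0.26, -0.2, 0.39]},
    {"translation": [-0.03, 0, 0.12], "rotation": [-0.31, -0.24, 0.47]},
    {"translation": [-0.035, 0, 0.14], "rotation": [-0.36, -0.28, 0.54]},
    {"translation": [-0.04, 0, 0.16], "rotation": [-0.411, -0.317, 0.621]},
    {"translation": [-0.04, 0, 0.16], "rotation": [-0.411, -0.317, 0.621]},
    {"translation": [-0.04, 0, 0.16], "rotation": [-0.411, -0.317, 0.621]},
  ],
)

```text
t: 19.72
eef_pos: [0.4608, 0.2403, 0.2893]
ee_rot: [-2.066, 0.84, -1.315]
force: [-0.4, 0.1, -1.1]
width: 0.0115
gripper_force: 54.1
```

Request:
apply_moves(
  steps=[
    {"translation": [0, -0.01, 0.01], "rotation": [-0.06, -0.02, 0.07]},
    {"translation": [0, -0.02, 0.02], "rotation": [-0.13, -0.04, 0.14]},
    {"translation": [0, -0.03, 0.03], "rotation": [-0.2, -0.06, 0.21]},
    {"translation": [0, -0.04, 0.04], "rotation": [-0.27, -0.08, 0.29]},
    {"translation": [0, -0.05, 0.05], "rotation": [-0.34, -0.1, 0.36]},
    {"translation": [0, -0.06, 0.06], "rotation": [-0.4, -0.12, 0.43]},
    {"translation": [0, -0.07, 0.07], "rotation": [-0.47, -0.14, 0.5]},
    {"translation": [0, -0.08, 0.08], "rotation": [-0.535, -0.162, 0.575]},
    {"translation": [0, -0.08, 0.08], "rotation": [-0.535, -0.162, 0.575]},
    {"translation": [0, -0.08, 0.08], "rotation": [-0.535, -0.162, 0.575]},
  ],
)

```text
t: 20.55
eef_pos: [0.4602, 0.2206, 0.3087]
ee_rot: [-2.105, 0.551, -1.037]
force: [-0.5, -0.2, -1.3]
width: 0.0111
gripper_force: 54.1
```

Run:
```python
from path import *
w=np.load('wb.npy'); q0=get_state()['q']; print(q0.round(3),get_state()['width']); calls(q0,w[4:])
```

```text
[ 0.163 -0.288 -0.575 -1.203 -0.644  0.834] 0.011133649414887852
shift [-0.001 -0.162  0.005] turn [-0.547 -0.008  0.423] maxdq 0.05 err 0.000 tcp [0.46 0.18 0.31] q [ 0.27 -0.28 -0.49 -0.8  -0.75  0.7 ]
shift [-0.04 -0.24 -0.04] turn [-0.552  0.149  0.279] maxdq 0.04 err 0.000 tcp [0.45 0.12 0.3 ] q [ 0.36 -0.26 -0.45 -0.45 -0.9   0.57]
shift [-0.04 -0.24 -0.08] turn [-0.621  0.325  0.195] maxdq 0.04 err 0.000 tcp [0.44 0.06 0.28] q [ 0.45 -0.17 -0.43 -0.15 -1.1   0.43]
shift [-0.052 -0.254 -0.12 ] turn [-0.401  0.275 -0.159] maxdq 0.02 err 0.000 tcp [ 0.427 -0.003  0.25 ] q [ 0.46 -0.08 -0.46 -0.   -1.19  0.29]
```

Request:
apply_moves(
  steps=[
    {"translation": [0, -0.02, 0], "rotation": [-0.07, 0, 0.05]},
    {"translation": [0, -0.04, 0], "rotation": [-0.14, 0, 0.11]},
    {"translation": [0, -0.06, 0], "rotation": [-0.2, 0, 0.16]},
    {"translation": [0, -0.08, 0], "rotation": [-0.27, 0, 0.21]},
    {"translation": [0, -0.1, 0], "rotation": [-0.34, 0, 0.26]},
    {"translation": [0, -0.12, 0], "rotation": [-0.41, -0.01, 0.32]},
    {"translation": [0, -0.14, 0], "rotation": [-0.48, -0.01, 0.37]},
    {"translation": [0, -0.162, 0.005], "rotation": [-0.547, -0.008, 0.423]},
    {"translation": [0, -0.162, 0.005], "rotation": [-0.547, -0.008, 0.423]},
    {"translation": [0, -0.162, 0.005], "rotation": [-0.547, -0.008, 0.423]},
  ],
)

```text
t: 21.38
eef_pos: [0.4598, 0.1803, 0.3097]
ee_rot: [-2.28, 0.314, -0.887]
force: [-0.5, 0.5, -1.0]
width: 0.0116
gripper_force: 54.0
```

Request:
apply_moves(
  steps=[
    {"translation": [0, -0.03, 0], "rotation": [-0.07, 0.02, 0.03]},
    {"translation": [-0.01, -0.06, -0.01], "rotation": [-0.14, 0.04, 0.07]},
    {"translation": [-0.01, -0.09, -0.01], "rotation": [-0.2, 0.06, 0.1]},
    {"translation": [-0.02, -0.12, -0.02], "rotation": [-0.27, 0.08, 0.14]},
    {"translation": [-0.02, -0.15, -0.02], "rotation": [-0.34, 0.09, 0.17]},
    {"translation": [-0.03, -0.18, -0.03], "rotation": [-0.41, 0.11, 0.21]},
    {"translation": [-0.035, -0.21, -0.035], "rotation": [-0.48, 0.13, 0.24]},
    {"translation": [-0.04, -0.24, -0.04], "rotation": [-0.552, 0.149, 0.279]},
    {"translation": [-0.04, -0.24, -0.04], "rotation": [-0.552, 0.149, 0.279]},
    {"translation": [-0.04, -0.24, -0.04], "rotation": [-0.552, 0.149, 0.279]},
  ],
)

```text
t: 22.22
eef_pos: [0.4497, 0.1203, 0.2996]
ee_rot: [-2.537, 0.149, -0.798]
force: [0.7, 0.2, -0.9]
width: 0.0113
gripper_force: 54.0
```

Request:
apply_moves(
  steps=[
    {"translation": [0, -0.03, -0.01], "rotation": [-0.08, 0.04, 0.02]},
    {"translation": [-0.01, -0.06, -0.02], "rotation": [-0.15, 0.08, 0.05]},
    {"translation": [-0.01, -0.09, -0.03], "rotation": [-0.23, 0.12, 0.07]},
    {"translation": [-0.02, -0.12, -0.04], "rotation": [-0.31, 0.16, 0.1]},
    {"translation": [-0.02, -0.15, -0.05], "rotation": [-0.39, 0.2, 0.12]},
    {"translation": [-0.03, -0.18, -0.06], "rotation": [-0.47, 0.24, 0.15]},
    {"translation": [-0.035, -0.21, -0.07], "rotation": [-0.54, 0.28, 0.17]},
    {"translation": [-0.04, -0.24, -0.08], "rotation": [-0.621, 0.325, 0.195]},
    {"translation": [-0.04, -0.24, -0.08], "rotation": [-0.621, 0.325, 0.195]},
    {"translation": [-0.04, -0.24, -0.08], "rotation": [-0.621, 0.325, 0.195]},
  ],
)

```text
t: 23.05
eef_pos: [0.4398, 0.0604, 0.2795]
ee_rot: [-2.89, 0.046, -0.729]
force: [-0.0, 0.5, -0.1]
width: 0.011
gripper_force: 54.0
```

Run:
```python
from path import *
w=np.load('wb.npy'); q0=get_state()['q']; print(q0.round(3)); calls(q0,w[7:])
```

```text
[ 0.453 -0.166 -0.425 -0.153 -1.1    0.438]
shift [-0.051 -0.256 -0.118] turn [-0.405  0.273 -0.163] maxdq 0.02 err 0.000 tcp [ 0.427 -0.003  0.25 ] q [ 0.46 -0.08 -0.46 -0.   -1.19  0.29]
```

Request:
apply_moves(
  steps=[
    {"translation": [-0.006, -0.03, -0.01], "rotation": [-0.05, 0.03, -0.02]},
    {"translation": [-0.012, -0.06, -0.03], "rotation": [-0.1, 0.07, -0.04]},
    {"translation": [-0.02, -0.1, -0.04], "rotation": [-0.15, 0.1, -0.06]},
    {"translation": [-0.025, -0.13, -0.06], "rotation": [-0.2, 0.14, -0.08]},
    {"translation": [-0.03, -0.16, -0.07], "rotation": [-0.25, 0.17, -0.1]},
    {"translation": [-0.04, -0.19, -0.09], "rotation": [-0.3, 0.2, -0.12]},
    {"translation": [-0.045, -0.22, -0.1], "rotation": [-0.35, 0.24, -0.14]},
    {"translation": [-0.051, -0.256, -0.118], "rotation": [-0.405, 0.273, -0.163]},
    {"translation": [-0.051, -0.256, -0.118], "rotation": [-0.405, 0.273, -0.163]},
    {"translation": [-0.051, -0.256, -0.118], "rotation": [-0.405, 0.273, -0.163]},
  ],
)

```text
t: 23.88
eef_pos: [0.4274, -0.0046, 0.2503]
ee_rot: [3.138, -0.002, -0.819]
force: [0.1, 0.1, -1.0]
width: 0.0113
gripper_force: 54.0
```

Run:
```python
from h import *
w=grab_frame('wrist'); s=grab_frame('side'); t=grab_frame('top')
cv2.imwrite('pics/mix5.png',np.hstack([cv2.resize(s[150:330,150:320],(425,450),interpolation=3),cv2.resize(w[80:260,190:340],(375,450),interpolation=3)]))
print(get_state()['eef_pos'],get_state()['ee_rot'])
print(proj('side',[.4265,-.003,.088]),proj('side',[.4265,-.003,0]),proj('wrist',[.4265,-.003,.088]))
for p in ([.427,-.0035,.2],[.427,-.0035,.275]): print('basket',proj('side',p),proj('wrist',p))
```

```text
[ 0.4276135  -0.00436392  0.25107214] [ 3.14062250e+00 -2.26371168e-03 -8.19101059e-01]
[np.float64(224.99967902708653), np.float64(263.49638001380833)] [np.float64(228.63473250029378), np.float64(300.3155333266458)] [np.float64(278.21273474186614), np.float64(199.13848374881752)]
basket [np.float64(219.89991418265458), np.float64(209.19890993238462)] [np.float64(278.0827587108463), np.float64(237.07060058878258)]
basket [np.float64(215.7318209337327), np.float64(166.80918884573342)] [np.float64(277.92701853168063), np.float64(293.0507706129066)]
```

View pics/mix5.png

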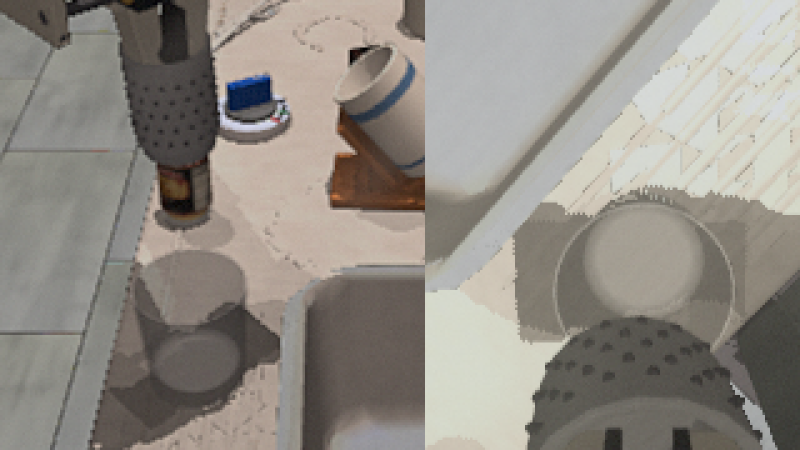

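Request:
apply_moves(
  steps=[
    {"translation": [0.001, 0, -0.07], "rotation": [0, 0, 0]},
    {"translation": [0.001, 0, -0.15], "rotation": [0, 0, 0]},
    {"translation": [0.001, 0, -0.24], "rotation": [0, 0, 0]},
    {"translation": [0.001, 0, -0.34], "rotation": [0, 0, 0]},
    {"translation": [0.001, 0, -0.44], "rotation": [0, 0, 0]},
    {"translation": [0.001, 0, -0.53], "rotation": [0, 0, 0]},
    {"translation": [0.001, 0, -0.6], "rotation": [0, 0, 0]},
    {"translation": [0.001, 0, -0.65], "rotation": [0, 0, 0]},
    {"translation": [0.001, 0, -0.69], "rotation": [0, 0, 0]},
    {"translation": [0.001, 0, -0.71], "rotation": [0, 0, 0]},
  ],
)

```text
t: 24.87
eef_pos: [0.4274, -0.0046, 0.0725]
ee_rot: [3.139, -0.002, -0.819]
force: [-0.4, -0.1, -0.2]
width: 0.0112
gripper_force: 54.0
```

Lower slowly by 9 mm, watching the force.

Request:
apply_moves(
  steps=[
    {"translation": [0, 0, -0.005], "rotation": [0, 0, 0]},
    {"translation": [0, 0, -0.01], "rotation": [0, 0, 0]},
    {"translation": [0, 0, -0.014], "rotation": [0, 0, 0]},
    {"translation": [0, 0, -0.018], "rotation": [0, 0, 0]},
    {"translation": [0, 0, -0.022], "rotation": [0, 0, 0]},
    {"translation": [0, 0, -0.026], "rotation": [0, 0, 0]},
    {"translation": [0, 0, -0.03], "rotation": [0, 0, 0]},
    {"translation": [0, 0, -0.033], "rotation": [0, 0, 0]},
    {"translation": [0, 0, -0.036], "rotation": [0, 0, 0]},
    {"translation": [0, 0, -0.036], "rotation": [0, 0, 0]},
  ],
)

```text
t: 25.7
eef_pos: [0.4276, -0.0046, 0.0642]
ee_rot: [3.14, -0.002, -0.819]
force: [0.4, -0.5, -1.7]
width: 0.0116
gripper_force: 54.0
```

Request:
apply_moves(
  steps=[
    {"translation": [0, 0, -0.002], "rotation": [0, 0, 0]},
    {"translation": [0, 0, -0.003], "rotation": [0, 0, 0]},
    {"translation": [0, 0, -0.005], "rotation": [0, 0, 0]},
    {"translation": [0, 0, -0.006], "rotation": [0, 0, 0]},
    {"translation": [0, 0, -0.008], "rotation": [0, 0, 0]},
    {"translation": [0, 0, -0.009], "rotation": [0, 0, 0]},
    {"translation": [0, 0, -0.01], "rotation": [0, 0, 0]},
    {"translation": [0, 0, -0.01], "rotation": [0, 0, 0]},
    {"translation": [0, 0, -0.01], "rotation": [0, 0, 0]},
    {"translation": [0, 0, -0.01], "rotation": [0, 0, 0]},
  ],
)

```text
t: 26.53
eef_pos: [0.4282, -0.0045, 0.0628]
ee_rot: [3.14, -0.003, -0.819]
force: [-3.9, 1.3, 14.2]
width: 0.0116
gripper_force: 55.0
```

Request:
apply_moves(
  steps=[
    {"translation": [0, 0, 0.006], "rotation": [0, 0, 0]},
    {"translation": [0, 0, 0.006], "rotation": [0, 0, 0]},
    {"translation": [0, 0, 0.006], "rotation": [0, 0, 0]},
    {"translation": [0, 0, 0.006], "rotation": [0, 0, 0]},
    {"translation": [0, 0, 0.006], "rotation": [0, 0, 0]},
    {"translation": [0, 0, 0.006], "rotation": [0, 0, 0]},
    {"translation": [0, 0, 0.006], "rotation": [0, 0, 0]},
    {"translation": [0, 0, 0.006], "rotation": [0, 0, 0]},
    {"translation": [0, 0, 0.006], "rotation": [0, 0, 0]},
    {"translation": [0, 0, 0.006], "rotation": [0, 0, 0]},
  ],
  jaw=1,
  newtons=20,
)

```text
t: 27.37
eef_pos: [0.4277, -0.0045, 0.0633]
ee_rot: [3.14, -0.002, -0.819]
force: [-0.5, -1.0, -0.3]
width: 0.0104
gripper_force: 26.7
```

Request:
apply_moves(
  steps=[
    {"translation": [0, 0, 0.02], "rotation": [0, 0, 0]},
    {"translation": [0, 0, 0.05], "rotation": [0, 0, 0]},
    {"translation": [0, 0, 0.09], "rotation": [0, 0, 0]},
    {"translation": [0, 0, 0.14], "rotation": [0, 0, 0]},
    {"translation": [0, 0, 0.2], "rotation": [0, 0, 0]},
    {"translation": [0, 0, 0.28], "rotation": [0, 0, 0]},
    {"translation": [0, 0, 0.36], "rotation": [0, 0, 0]},
    {"translation": [0, 0, 0.44], "rotation": [0, 0, 0]},
    {"translation": [0, 0, 0.5], "rotation": [0, 0, 0]},
    {"translation": [0, 0, 0.5], "rotation": [0, 0, 0]},
  ],
)

```text
t: 28.2
eef_pos: [0.4297, -0.004, 0.1925]
ee_rot: [-3.138, -0.005, -0.819]
force: [0.9, -0.0, 0.1]
width: 0.0002
gripper_force: 0.0
```

```bash
cat > tm.py <<'E'
from path import *
q0=get_state()['q']; print(q0.round(2)); 
w=[]
for P,yaw in (([.43,.10,.2],-17),([.435,.23,.2],11),([.441,.35,.15],30.3),([.441,.35,.034],30.3)):
    q,e=ik(np.array(P),R.from_euler('xyz',[np.pi,0,np.radians(yaw)]),q0 if not w else w[-1]); w.append(q)
calls(q0,w)
for yaw in (-44.5,-9.8): print(ik(np.array([.441,.35,.034]),R.from_euler('xyz',[np.pi,0,np.radians(yaw)]),w[-1]))
E
python3 tm.py
python3 - <<'E'
from h import *
s=grab_frame('side'); w=grab_frame('wrist')
cv2.imwrite('pics/mix6.png',np.hstack([cv2.resize(s[230:330,170:290],(420,350),interpolation=3),cv2.resize(w[140:280,220:360],(350,350),interpolation=3)]))
E
```

```text
[ 0.46 -0.03 -0.55  0.   -1.05  0.29]
shift [0.001 0.416 0.03 ] turn [-0.001  0.013  0.997] maxdq 0.03 err 0.000 tcp [0.43 0.1  0.2 ] q [ 0.68 -0.02 -0.52  0.   -1.07  0.6 ]
shift [ 0.02  0.52 -0.  ] turn [ 0.    -0.     0.933] maxdq 0.03 err 0.000 tcp [0.435 0.23  0.2  ] q [ 0.89  0.08 -0.42  0.   -1.07  0.88]
shift [ 0.024  0.48  -0.2  ] turn [0.    0.    0.643] maxdq 0.02 err 0.000 tcp [0.441 0.35  0.15 ] q [ 1.02  0.24 -0.34  0.   -0.99  1.08]
shift [-0.    -0.    -0.464] turn [-0. -0. -0.] maxdq 0.03 err 0.000 tcp [0.441 0.35  0.034] q [ 1.02  0.38 -0.47  0.   -0.73  1.08]
(array([ 1.01844826e+00,  3.76315651e-01, -4.67192957e-01, -3.40979510e-05,
       -7.27310995e-01, -2.24276313e-01]), np.float64(1.819979596656591e-13))
(array([ 1.01846060e+00,  3.76316824e-01, -4.67201695e-01, -8.10462418e-06,
       -7.27309850e-01,  3.81321181e-01]), np.float64(4.53966578859609e-15))
```

View pics/mix6.png

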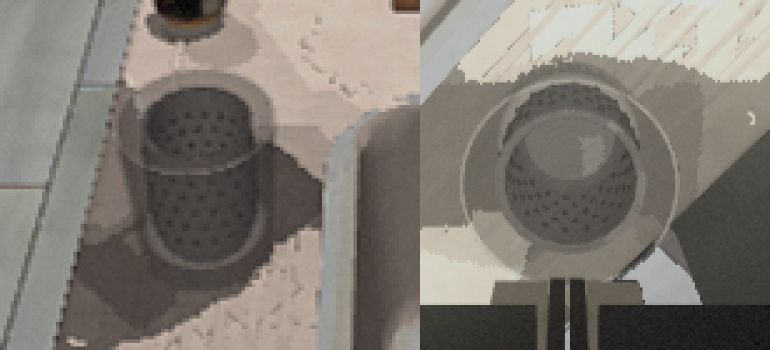

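Request:
apply_moves(
  steps=[
    {"translation": [0, 0.03, 0.01], "rotation": [0, 0, 0.1]},
    {"translation": [0, 0.07, 0.01], "rotation": [0, 0, 0.2]},
    {"translation": [0, 0.12, 0.02], "rotation": [0, 0, 0.3]},
    {"translation": [0, 0.17, 0.02], "rotation": [0, 0.01, 0.4]},
    {"translation": [0, 0.22, 0.03], "rotation": [0, 0.01, 0.5]},
    {"translation": [0, 0.27, 0.03], "rotation": [0, 0.01, 0.6]},
    {"translation": [0, 0.32, 0.03], "rotation": [0, 0.01, 0.7]},
    {"translation": [0, 0.37, 0.03], "rotation": [0, 0.013, 0.8]},
    {"translation": [0.001, 0.4, 0.03], "rotation": [0, 0.013, 0.9]},
    {"translation": [0.001, 0.416, 0.03], "rotation": [0, 0.013, 0.997]},
  ],
)

```text
t: 29.13
eef_pos: [0.4276, 0.1001, 0.1951]
ee_rot: [3.135, 0.004, -0.294]
force: [-0.2, 0.4, 0.7]
width: 0.0005
gripper_force: 0.0
```

Request:
apply_moves(
  steps=[
    {"translation": [0, 0.05, 0], "rotation": [0, 0, 0.1]},
    {"translation": [0, 0.1, 0], "rotation": [0, 0, 0.19]},
    {"translation": [0.01, 0.15, 0], "rotation": [0, 0, 0.28]},
    {"translation": [0.01, 0.2, 0], "rotation": [0, 0, 0.37]},
    {"translation": [0.01, 0.26, 0], "rotation": [0, 0, 0.47]},
    {"translation": [0.01, 0.32, 0], "rotation": [0, 0, 0.56]},
    {"translation": [0.015, 0.38, 0], "rotation": [0, 0, 0.66]},
    {"translation": [0.015, 0.43, 0], "rotation": [0, 0, 0.76]},
    {"translation": [0.02, 0.48, 0], "rotation": [0, 0, 0.85]},
    {"translation": [0.02, 0.52, 0], "rotation": [0, 0, 0.933]},
  ],
  jaw=-1,
)

```text
t: 29.97
eef_pos: [0.4329, 0.231, 0.1956]
ee_rot: [3.136, 0.004, 0.196]
force: [-0.2, -0.8, 0.2]
width: 0.0614
gripper_force: 0.0
```

Request:
apply_moves(
  steps=[
    {"translation": [0, 0.05, 0], "rotation": [0, 0, 0.07]},
    {"translation": [0.005, 0.11, -0.02], "rotation": [0, 0, 0.15]},
    {"translation": [0.01, 0.17, -0.05], "rotation": [0, 0, 0.23]},
    {"translation": [0.01, 0.23, -0.08], "rotation": [0, 0, 0.31]},
    {"translation": [0.015, 0.29, -0.11], "rotation": [0, 0, 0.39]},
    {"translation": [0.02, 0.35, -0.14], "rotation": [0, 0, 0.47]},
    {"translation": [0.02, 0.41, -0.17], "rotation": [0, 0, 0.55]},
    {"translation": [0.024, 0.48, -0.2], "rotation": [0, 0, 0.643]},
    {"translation": [0.024, 0.48, -0.2], "rotation": [0, 0, 0.643]},
    {"translation": [0.024, 0.48, -0.2], "rotation": [0, 0, 0.643]},
  ],
)

```text
t: 30.8
eef_pos: [0.4384, 0.3502, 0.1441]
ee_rot: [3.135, 0.006, 0.53]
force: [-1.1, -0.5, 0.0]
width: 0.0877
gripper_force: 0.0
```

Run:
```python
from h import *
s=get_state(); im=grab_frame('wrist')
# blue bar top centre / orientation by colour
hsv=cv2.cvtColor(im,cv2.COLOR_BGR2HSV); m=cv2.inRange(hsv,(100,120,40),(125,255,255))
n,l,st,c=cv2.connectedComponentsWithStats(m); i=1+st[1:,4].argmax(); print(st[i],c[i])
ys,xs=np.where(l==i); r=cv2.minAreaRect(np.c_[xs,ys].astype(np.float32)); print(r)
b=cv2.boxPoints(r); P=np.array([onz('wrist',*p,.048)[:2] for p in b]); print(P.round(4), P.mean(0))
e=[P[1]-P[0],P[2]-P[1]];e=max(e,key=np.linalg.norm);print(np.linalg.norm(e),np.arctan2(e[1],e[0]))
print(s['eef_pos'],s['ee_rot'],s['width'])
print(proj('wrist',[.441,.35,.048]))
plan([.441,.35,.03],R.from_euler('xyz',[np.pi,0,.53]))
```

```text
[273 183   4   6  13] [274.30769231 185.30769231]
((274.176513671875, 185.2941131591797), (2.425356149673462, 5.3357834815979), 14.03624439239502)
[[0.4577 0.3651]
 [0.4622 0.3664]
 [0.4627 0.3644]
 [0.4583 0.3631]] [0.46021554 0.36477758]
0.0046313309946336735 0.28229694903933056
[0.43840127 0.35024878 0.14410364] [3.13507382 0.00592984 0.52986587] 0.08767937659071187
[np.float64(277.8193425779274), np.float64(212.2054010838201)]
shift [ 0.0099  0.0011 -0.4589] turn [ 0.0153 -0.0027  0.002 ]
```

Run:
```python
from h import *
im=grab_frame('wrist'); hsv=cv2.cvtColor(im,cv2.COLOR_BGR2HSV)
print(hsv[212,278],hsv[195,278],hsv[230,278])
m=((im[...,0].astype(int)-im[...,2])>25).astype(np.uint8); m[:140]=0;m[290:]=0;m[:,:200]=0;m[:,360:]=0
n,l,st,c=cv2.connectedComponentsWithStats(m); i=1+st[1:,4].argmax(); print(st[i],c[i])
ys,xs=np.where(l==i); r=cv2.minAreaRect(np.c_[xs,ys].astype(np.float32)); print(r)
b=cv2.boxPoints(r); P=np.array([onz('wrist',*p,.048)[:2] for p in b]); print(P.round(4).tolist(), P.mean(0))
for q in ([.441,.35]+.023*np.array([np.cos(.53),np.sin(.53)]),[.441,.35]-.023*np.array([np.cos(.53),np.sin(.53)])): print('pred end',proj('wrist',[*q,.048]))
```

```text
[111  93 104] [ 15  30 151] [111 100 105]
[270 181  15  50 604] [276.7218543  206.69370861]
((276.7396545410156, 205.48866271972656), (13.595850944519043, 49.38812255859375), 2.4895529747009277)
[[0.4227, 0.3483], [0.4626, 0.3689], [0.4679, 0.3586], [0.4283, 0.3375]] [0.44538901 0.3533267 ]
pred end [np.float64(277.38604167789754), np.float64(186.4375718402249)]
pred end [np.float64(277.57948924982963), np.float64(236.44688260005734)]
```

Run:
```python
from h import *
T2=lambda x,y:('top',(x-396)/6+160,y/6+215)
Z,G,Rr=[onz(*T2(*p),.014)[:2] for p in ((527,85),(589,77),(629,96))]
from scipy.optimize import least_squares
def f(x):
    o=[]
    for p,k in ((Z,0),(G,.7),(Rr,1.2)): o+=list(x[:2]+x[2]*np.array([np.cos(x[3]-k),np.sin(x[3]-k)])-p)
    return np.array(o)
r=least_squares(f,[.441,.349,.037,.55]);print('top marks',r.x,(f(r.x)*1e3).round(1))
im=grab_frame('wrist').astype(int); 
sub=np.zeros(im.shape[:2],bool); sub[140:290,200:360]=1
g=(im[...,1]-np.maximum(im[...,0],im[...,2])>18)&sub; rd=(im[...,2]-np.maximum(im[...,0],im[...,1])>35)&sub
for n,m in (('g',g),('r',rd)):
    k,l,st,c=cv2.connectedComponentsWithStats(m.astype(np.uint8)); 
    for i in np.argsort(-st[1:,4])[:3]+1 if k>1 else []: print(n,st[i],c[i].round(1),onz('wrist',*c[i],.014)[:2].round(4))
```

```text
top marks [0.44388173 0.35311913 0.03445278 0.48057855] [-0.1 -0.   0.2 -0.1 -0.1  0.1]
g [296 167   9  10  38] [300.3 171.5] [0.478  0.3459]
r [305 183  11   7  38] [309.9 185.9] [0.4707 0.3306]
```

Request:
apply_moves(
  steps=[
    {"translation": [0.01, 0.005, -0.02], "rotation": [0.005, 0, -0.03]},
    {"translation": [0.0236, 0.012, -0.07], "rotation": [0.015, -0.003, -0.09]},
    {"translation": [0.0236, 0.012, -0.14], "rotation": [0.015, -0.003, -0.09]},
    {"translation": [0.0236, 0.012, -0.21], "rotation": [0.015, -0.003, -0.09]},
    {"translation": [0.0236, 0.012, -0.28], "rotation": [0.015, -0.003, -0.09]},
    {"translation": [0.0236, 0.012, -0.34], "rotation": [0.015, -0.003, -0.09]},
    {"translation": [0.0236, 0.012, -0.4], "rotation": [0.015, -0.003, -0.09]},
    {"translation": [0.0236, 0.012, -0.44], "rotation": [0.015, -0.003, -0.09]},
    {"translation": [0.0236, 0.012, -0.464], "rotation": [0.015, -0.003, -0.09]},
    {"translation": [0.0236, 0.012, -0.464], "rotation": [0.015, -0.003, -0.09]},
  ],
)

```text
t: 31.78
eef_pos: [0.4446, 0.3517, 0.0288]
ee_rot: [-3.142, -0.0, 0.48]
force: [-0.6, -0.5, 0.3]
width: 0.0875
gripper_force: 0.0
```

Request:
apply_moves(
  steps=[
    {"translation": [0, 0, 0], "rotation": [0, 0, 0]},
    {"translation": [0, 0, 0], "rotation": [0, 0, 0]},
    {"translation": [0, 0, 0], "rotation": [0, 0, 0]},
    {"translation": [0, 0, 0], "rotation": [0, 0, 0]},
    {"translation": [0, 0, 0], "rotation": [0, 0, 0]},
    {"translation": [0, 0, 0], "rotation": [0, 0, 0]},
    {"translation": [0, 0, 0], "rotation": [0, 0, 0]},
    {"translation": [0, 0, 0], "rotation": [0, 0, 0]},
    {"translation": [0, 0, 0], "rotation": [0, 0, 0]},
    {"translation": [0, 0, 0], "rotation": [0, 0, 0]},
  ],
  jaw=1,
  newtons=10,
)

```text
t: 32.62
eef_pos: [0.4449, 0.3525, 0.0298]
ee_rot: [-3.141, -0.002, 0.481]
force: [0.4, -0.3, 0.7]
width: 0.0264
gripper_force: 0.0
```

Request:
apply_moves(
  steps=[
    {"translation": [0, 0, 0], "rotation": [0, 0, 0]},
    {"translation": [0, 0, 0], "rotation": [0, 0, 0]},
    {"translation": [0, 0, 0], "rotation": [0, 0, 0]},
    {"translation": [0, 0, 0], "rotation": [0, 0, 0]},
    {"translation": [0, 0, 0], "rotation": [0, 0, -0.08]},
    {"translation": [0, 0, 0], "rotation": [0, 0, -0.18]},
    {"translation": [0, 0, 0], "rotation": [0, 0, -0.28]},
    {"translation": [0, 0, 0], "rotation": [0, 0, -0.38]},
    {"translation": [0, 0, 0], "rotation": [0, 0, -0.46]},
    {"translation": [0, 0, 0], "rotation": [0, 0, -0.52]},
  ],
)

```text
t: 33.45
eef_pos: [0.4444, 0.3537, 0.0299]
ee_rot: [-3.139, -0.002, 0.207]
force: [-5.2, 4.2, -0.1]
width: 0.0131
gripper_force: 10.0
```

Request:
apply_moves(
  steps=[
    {"translation": [0, 0, 0], "rotation": [0, 0, -0.08]},
    {"translation": [0, 0, 0], "rotation": [0, 0, -0.18]},
    {"translation": [0, 0, 0], "rotation": [0, 0, -0.28]},
    {"translation": [0, 0, 0], "rotation": [0, 0, -0.4]},
    {"translation": [0, 0, 0], "rotation": [0, 0, -0.52]},
    {"translation": [0, 0, 0], "rotation": [0, 0, -0.64]},
    {"translation": [0, 0, 0], "rotation": [0, 0, -0.76]},
    {"translation": [0, 0, 0], "rotation": [0, 0, -0.86]},
    {"translation": [0, 0, 0], "rotation": [0, 0, -0.95]},
    {"translation": [0, 0, 0], "rotation": [0, 0, -1]},
  ],
)

```text
t: 34.28
eef_pos: [0.4444, 0.3533, 0.0298]
ee_rot: [-3.14, -0.001, -0.317]
force: [-3.7, 3.9, 0.5]
width: 0.0127
gripper_force: 10.0
```

Request:
apply_moves(
  steps=[
    {"translation": [0, 0, 0], "rotation": [0, 0, -0.1]},
    {"translation": [0, 0, 0], "rotation": [0, 0, -0.2]},
    {"translation": [0, 0, 0], "rotation": [0, 0, -0.3]},
    {"translation": [0, 0, 0], "rotation": [0, 0, -0.42]},
    {"translation": [0, 0, 0], "rotation": [0, 0, -0.54]},
    {"translation": [0, 0, 0], "rotation": [0, 0, -0.66]},
    {"translation": [0, 0, 0], "rotation": [0, 0, -0.78]},
    {"translation": [0, 0, 0], "rotation": [0, 0, -0.9]},
    {"translation": [0, 0, 0], "rotation": [0, 0, -1]},
    {"translation": [0, 0, 0], "rotation": [0, 0, -1]},
  ],
)

```text
t: 35.12
eef_pos: [0.4441, 0.3529, 0.0299]
ee_rot: [-3.141, -0.001, -0.842]
force: [-5.3, 3.5, 1.8]
width: 0.0128
gripper_force: 10.0
```

Request:
apply_moves(
  steps=[
    {"translation": [0, 0, 0], "rotation": [0, 0, 0]},
    {"translation": [0, 0, 0], "rotation": [0, 0, 0.1]},
    {"translation": [0, 0, 0], "rotation": [0, 0, 0.2]},
    {"translation": [0, 0, 0], "rotation": [0, 0, 0.32]},
    {"translation": [0, 0, 0], "rotation": [0, 0, 0.44]},
    {"translation": [0, 0, 0], "rotation": [0, 0, 0.56]},
    {"translation": [0, 0, 0], "rotation": [0, 0, 0.68]},
    {"translation": [0, 0, 0], "rotation": [0, 0, 0.8]},
    {"translation": [0, 0, 0], "rotation": [0, 0, 0.9]},
    {"translation": [0, 0, 0], "rotation": [0, 0, 0.98]},
  ],
)

```text
t: 35.95
eef_pos: [0.4444, 0.3533, 0.0299]
ee_rot: [-3.14, -0.001, -0.323]
force: [-4.3, 3.7, 0.9]
width: 0.0131
gripper_force: 10.0
```

Request:
apply_moves(
  steps=[
    {"translation": [0, 0, 0], "rotation": [0, 0, 0.05]},
    {"translation": [0, 0, 0], "rotation": [0, 0, 0.1]},
    {"translation": [0, 0, 0], "rotation": [0, 0, 0.15]},
    {"translation": [0, 0, 0], "rotation": [0, 0, 0.19]},
    {"translation": [0, 0, 0], "rotation": [0, 0, 0.21]},
    {"translation": [0, 0, 0], "rotation": [0, 0, 0.21]},
    {"translation": [0, 0, 0], "rotation": [0, 0, 0.21]},
    {"translation": [0, 0, 0], "rotation": [0, 0, 0.21]},
    {"translation": [0, 0, 0], "rotation": [0, 0, 0.21]},
    {"translation": [0, 0, 0], "rotation": [0, 0, 0.21]},
  ],
)

```text
t: 36.78
eef_pos: [0.4444, 0.3534, 0.0299]
ee_rot: [-3.14, -0.001, -0.215]
force: [-4.6, 3.5, 1.4]
width: 0.0129
gripper_force: 10.0
```

Request:
apply_moves(
  steps=[
    {"translation": [0, 0, 0], "rotation": [0, 0, 0]},
    {"translation": [0, 0, 0], "rotation": [0, 0, 0]},
    {"translation": [0, 0, 0], "rotation": [0, 0, 0]},
    {"translation": [0, 0, 0], "rotation": [0, 0, 0]},
    {"translation": [0, 0, 0], "rotation": [0, 0, 0]},
    {"translation": [0, 0, 0], "rotation": [0, 0, 0]},
    {"translation": [0, 0, 0], "rotation": [0, 0, 0]},
    {"translation": [0, 0, 0], "rotation": [0, 0, 0]},
    {"translation": [0, 0, 0], "rotation": [0, 0, 0]},
    {"translation": [0, 0, 0], "rotation": [0, 0, 0]},
  ],
  jaw=-1,
)

```text
t: 37.62
eef_pos: [0.4449, 0.3525, 0.0299]
ee_rot: [-3.141, -0.002, -0.216]
force: [-0.2, 0.6, -0.9]
width: 0.0739
gripper_force: 0.0
```

Request:
apply_moves(
  steps=[
    {"translation": [0, 0, 0.03], "rotation": [0, 0, 0]},
    {"translation": [0, 0, 0.08], "rotation": [0, 0, 0]},
    {"translation": [0, 0, 0.14], "rotation": [0, 0, 0]},
    {"translation": [0, 0, 0.2], "rotation": [0, 0, 0]},
    {"translation": [0, 0, 0.27], "rotation": [0, 0, 0]},
    {"translation": [0, 0, 0.34], "rotation": [0, 0, 0]},
    {"translation": [0, 0, 0.4], "rotation": [0, 0, 0]},
    {"translation": [0, 0, 0.46], "rotation": [0, 0, 0]},
    {"translation": [0, 0, 0.46], "rotation": [0, 0, 0]},
    {"translation": [0, 0, 0.46], "rotation": [0, 0, 0]},
  ],
)

```text
t: 38.45
eef_pos: [0.4452, 0.3529, 0.1462]
ee_rot: [-3.138, -0.003, -0.216]
force: [-0.4, 0.5, -0.6]
width: 0.0877
gripper_force: 0.0
```

Run:
```python
from h import *
im=grab_frame('wrist').astype(int); cv2.imwrite('pics/end.png',im); c0=np.array([.4442,.353])
sub=np.zeros(im.shape[:2],bool); sub[140:290,200:360]=1
for n,m in (('blue',(im[...,0]-im[...,2]>25)),('g',(im[...,1]-np.maximum(im[...,0],im[...,2])>18)),('r',(im[...,2]-np.maximum(im[...,0],im[...,1])>35))):
    k,l,st,c=cv2.connectedComponentsWithStats((m&sub).astype(np.uint8))
    if k<2: continue
    i=1+st[1:,4].argmax(); p=onz('wrist',*c[i],.014)[:2]-c0; print(n,st[i],c[i].round(1),np.arctan2(p[1],p[0]),np.hypot(*p))
    if n=='blue':
        ys,xs=np.where(l==i); vx,vy,x0,y0=cv2.fitLine(np.c_[xs,ys].astype(np.float32),2,0,.01,.01).ravel()
        d=onz('wrist',x0-10*vx,y0-10*vy,.048)-onz('wrist',x0+10*vx,y0+10*vy,.048); print('bar',np.arctan2(d[1],d[0]))
print(get_state()['ee_rot'])
cv2.imwrite('pics/send.png',grab_frame('side'))
```

```text
blue [272 192  14  47 563] [278.5 217. ] 2.996988500933468 0.011458105971192406
bar 2.920729484325751
g [277 167   3  11  33] [278. 172.] -0.2278036648934758 0.03378483648912161
r [292 171   7  11  37] [295.1 175.7] -0.7216433987300455 0.03456114351983303
[-3.14008322e+00 -1.76028660e-03 -2.15603169e-01][ WARN:0@0.837] global loadsave.cpp:1063 imwrite_ Unsupported depth image for selected encoder is fallbacked to CV_8U.
```

```bash
python3 -c "
from station import *
print(job_done())"
```

```text
the job is handed in; nothing more can be done
None
```

The job is handed in at about 38.6 s of the 56 s, with no score shown: the last pictures show the basket upright and released in the tea glass, the timer was wound to about 1.32 rad and reads about 0.7 (bar at −0.22 rad, green mark at −0.23), and the arm is clear.

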